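Set a gauge rod between centres and hold the key switch turned

ROBOT

A 6-joint arm with a two-finger parallel gripper is mounted at the origin on the work surface; the furniture and walls round the work are solid. World frame = base frame: x ahead of the robot, y to its left, z up, the work surface at z = 0. Lengths are in m, angles in degrees, forces in N, time in s.
With the tool pointing down it reaches from about 0.35 to 0.875 m from the base axis. Payload 4.2 kg.
Tool frame: the origin (TCP) lies midway between the tips of the shut fingers; the grasp point (between the pads) lies 19 mm behind it (r.pinch_z is the distance from the TCP to the grasp point, in m); z points along the fingers, y is the line along which they close (so a half turn about z gives the same grasp; the last joint's range is limited). The gripper opens to 87 mm and grips with 3 to 60 N. Pads are 19 mm wide; open, the fingers measure 117 mm over their backs; the gripper's body (75 mm by 190 mm) begins 51 mm behind the grasp point.
Start: joints at [80.134, 22.042, 0.453, 0, -68.411, -14.817], TCP at [0.261, 0.568, 0.223] pointing down, gripper open.
Joint ranges: [-179.83, 179.83], [-69.29, 118.12], [-61.27, 80.66], [-181.25, 117.63], [-171.15, -9.14], [-177.46, 177.46]. Speed limits (degrees/s): [159.86, 159.86, 180, 180, 180, 180].

INTERFACE

Orientations are given as a 3x3 rotation matrix whose columns are the frame's x, y, z axes.
In Python, from station import r, imaging, models gives the robot as it stands. The module is installed in compiled form; this text tells all that it offers.
- The arm moves only by the tool apply_moves, never from a script. Its argument "moves" is a list of rows, each a list of 2 entries, a list of its own where there are three numbers: the shift along the tool's x, y, z in m, then the turn about the tool's z in degrees. A call has 1 to 5 rows; each row shifts and turns the commanded pose from where the row before left it, along the tool's axes as they then stand; what a row does not reach is not made up. A row lasts 1/12 s, in which the tool goes at most 41.7 mm and 7.16 degrees, less where a joint would pass 70% of its speed; a pose out of reach is approached as far as the arm can. A call is refused whole if a number of a shift passes 0.0417 or a number of a turn 7.16, either way. A call with a gripper value outside its range is refused whole. "hand" is the finger opening in m, from 0 to 0.087, set as the call begins (left out, the last holds). The fingers move at their own pace and stop on an object; the grip force is fixed at half the most. Time passes only in rows, so rows that do not move let the fingers close. It gives the time, the measured TCP pose, the force, the opening and the grip force at its end, in the units of the state.
- r.sense(): the state, without advancing time (a new reading comes with each control period).
- imaging.capture(name): name is "side" or "top" or "wrist"; returns a dict with "frame" (400x640x3 uint8, blue, green, red), "intrinsics" (3x3 intrinsics, pixels), "eye" and "orientation" of the camera in the world. Camera axes: x right, y down, z forward; pixel columns grow to the right and rows downward; lengths in m; the calibration is good to about 2 mm. A picture is of the moment at which its call begins. There is no depth.
- r.finish_job(): hands the job in; it is judged then, once.
Trained networks look in a picture, given as the dict that the camera call returned (one of the last four; its "shot" number tells which), for a name from the list of things; names that differ only in an ending like _2 or _b are one class to them, and where a whole thing is asked for, a point or a joint stands for the part that bears it (a point fixed in the world has none). Each returns a list of dicts, best first, with "confidence" (0 to 1); they miss things now and then, are a little off and sometimes report something else, mostly with a low value. They report only what shows in the picture. A call takes as long as a camera call. They do not tell look-alikes from the thing itself.
- models.cut_out(picture, target): "region" (400x640 bool, what is visible of it) and "extent" ([left, top, width, height] as shares, 0 to 1, of the picture: columns of its width, rows of its height, round what is visible of it).
- models.place_of(picture, target): "at" ([column, row] as shares, 0 to 1, of the picture: columns of its width, rows of its height: a listed point, or the origin of a listed thing).
The state is a dict: "time_s": time; "joints": joint angles; "joint_velocities": joint speeds; "effort": joint torques, N m; "tcp_pos": TCP position; "ee_rot": TCP orientation; "wrist_force": force on the tool from outside, world axes, zero at the start; "moment": the same for the moment, N m; "gripper_width": opening from 0.0 (shut) to 1.0 (fully open); "gripper_force": force on a finger pad.
Only numpy, scipy, OpenCV 4.12 (cv2) and the standard library are available. Lean on these libraries where they do the work, as an engineer would, in place of code of your own. Each camera call takes 0.05 s, during which the arm holds its last target. There are 200 camera calls.

TASK

Get the shaft tester ready: lay the steel gauge rod from the wooden cradle into the two V rests between the tester's centres, slide the tailstock up until both centre points are seated in the holes in the rod's ends, and let go. Then take the key with the rectangular bow out of the key stand, work it down past the sticky pins of the key switch until its collar sits flush on the face, and turn it a quarter turn clockwise (seen from above) to its stop. The switch springs back, so finish while still holding the key there; the rod stays between the centres, and the other key and the things lying about are left alone.

Things in the scene. Friction and masses are not known exactly. Their poses are not given: they have to be found in the camera images.
- bench: shaft tester, fixed: grey base 80 x 335 x 20 mm. Origin on the table, z up, y along it from tailstock to headstock. The centres' axis runs along y at x = 0, 70 mm up. V rests at y = +38 and -38 mm (12 mm long, reaching 22 mm to each side, tops 2 mm above the axis) carry the rod on that axis; between them it is open down to the base. Headstock block y = 95 to 137 mm, 54 mm wide, 88 mm high.
- head_tip (a point): tip of the fixed headstock centre (cone, 3 mm across at the tip, 14 mm at 9 mm behind it), pointing to the bench's -y; at y = 74.3 mm, 70 mm above the table.
- tail_tip (a point): tip of the tailstock's centre (same cone), pointing to the bench's +y; moves with the tailstock.
- tail_grip (a point): middle of the black grip block on the tailstock, 100 mm above the table: 18 mm in the bench's x, 26 mm along its y, 34 mm high (81 to 115 mm above the table). Moves with the tailstock, whose block (56 x 44 mm, top 78 mm up) lies under it; the tip is 45 mm ahead of this point.
- tailstock (a joint): travel of the tailstock towards the headstock (bench +y), m, 0 to 0.060; starts at 0 to 0.012 (tips 182 to 194 mm apart). Slides with 3 N of friction, stays where it is left. It pushes the rod along the V rests onto the headstock centre; with both centres seated it stands at about 0.045. 8 to 12 N of push seats it.
- rod: steel gauge rod, 20 mm diameter, 160 mm long, 0.2 to 0.5 kg, the same at both ends: each has a centre hole 10 mm across and 8 mm deep, in which a centre's tip seats about 5.7 mm deep. Origin at its middle, y axis along it. Starts lying in the cradle, axis 40 mm above the table.
- cradle: wooden cradle, fixed, base 50 x 126 x 10 mm with two V rests at y = +38 and -38 mm, origin on the table under its middle; the rod lies along its y axis.
- key_stand: wooden block, fixed, 130 x 44 mm, 36 mm high, origin at the middle of its underside, with two upright slots at x = +35 and -35 mm; a key stands in each, collar on the block's top, bow along the block's x axis. Which key stands where varies.
- key: the key to use, plain steel, 0.09 kg. Origin on its axis under the collar, z up. Flat rectangular bow 30 (x) x 12 (y) mm, 12 to 46 mm above the origin; round collar 28 mm across, 4 mm thick; below it a shank 7 mm across ending in a flat bit 20 (x) x 6 (y) mm, 13 to 27 mm below the origin, lower edge rounded. Same after a half turn about z.
- spare_key: another key that does not belong to this switch: round disc bow 36 mm across, plain round shank without a bit. Stays in the key stand.
- switch: key switch, fixed: box 70 x 70 mm, steel face 46 mm up. The slot in the face runs along its x axis: 31 x 17 mm at the mouth, flared to 23 x 9 at 4 mm depth. The fixed face plate is 10 mm thick: the key turns only with its collar within 2 mm of the face. Below, a plug with a 22 x 8 mm slot takes the bit; its two sticky pins yield to 5 to 14 N of downward push, with a wiggle to less.
- keyhole (a point): centre of the slot's mouth, on the face, 46 mm above the table; axes as the switch's. A key that is fully home has its origin here.
- lock (a joint): turn of the plug, rad, clockwise from above: 0 at rest (slot along the switch's x axis), stop at 1.4. A spring returns it: 0.06 Nm at 0, 0.23 Nm at the stop. The key has about 0.13 rad of play in the plug before it carries it along.
- breaker_bar: bystander: chrome breaker bar, 443 mm, at the back of the table.
- battery: bystander: black battery pack, 67 x 121 x 84 mm, at the back left.
- oil_can: bystander: spray can, 59 mm across, 200 mm tall, at the left edge.
- c_clamp: bystander: rusty C-clamp, 169 x 103 x 34 mm, at the right edge.
- punch: bystander: steel punch, 140 mm, between the robot and the cradle.
- tape_roll: bystander: roll of black tape, 62 mm across, 19 mm high, between the cradle and the key switch.
Mind the look-alikes: they are no part of the job. What is shaped like the key but blue or green is not meant.

How it is judged (in metres and radians):
On the way, in this order (a step that is already met when the one before it is completed fails the run):
1. the rod is seated between both centres and let go (distance between rod and head_tip below 0.0765 m and distance between rod and tail_tip below 0.0765 m and angle between the y axis of rod and the y axis of bench, either way round below 0.06 rad and contact force between the fingers and rod below 0.5 N), for 0.2 s.
2. the key is fully home in the switch, not yet turned (z of key in the frame of keyhole between -0.004 and 0.003 m and horizontal distance between key and keyhole below 0.004 m and angle between key's own z axis and vertical below 0.12 rad and value of joint lock below 0.4 rad), for 0.1 s.
At the end, for the whole second after the job is handed in: Both tips at least 3.5 mm inside the rod's ends, rod aligned within 0.06 rad and untouched; key's collar within 3 mm of the face and 4 mm of the slot's centre, upright within 0.12 rad; plug turned beyond 1.2 rad (stop 1.4), the fingers holding the key with over 1 N (all of step 1 and z of key in the frame of keyhole between -0.004 and 0.003 m and horizontal distance between key and keyhole below 0.004 m and angle between key's own z axis and vertical below 0.12 rad and value of joint lock above 1.2 rad and contact force between the fingers and key above 1 N); the arm keeps its last pose, push and grip.
It fails at once if a bystander or the other key is pushed more than 30 mm away (distance of any of breaker_bar, battery, oil_can, c_clamp, punch, tape_roll, spare_key from where it was at the start of the episode above 0.03 m).
It also fails if it takes over 61 s, if anything falls off the work surface, if the arm or the gripper's body presses on something with over 40 N, if the wrist force passes 120 N, or if a joint passes its speed limit or range.

## Working session

There is one attempt and no reset: what is moved stays moved. The work goes in short steps, Python scripts to look and compute and a tool call to move; the robot and the scene stay as the last step left them, time stands still between calls to the robot, and variables do not carry over. Pictures are saved under pics/ and viewed, at most 10 in all, crops included, and the job is handed in when it is done.

Besides the shell and the picture viewer there is one more tool, called in YAML: its name, and indented under it one key for each argument. apply_moves: Moves the arm, as the interface text tells. Its arguments: {"type":"object","properties":{"moves":{"type":"array"},"hand":{"type":"number"}},"required":["moves"]}

```bash
mkdir -p pics; python3 - <<'E'
from station import r, imaging, models
import cv2, numpy as np
s=r.sense(); print(s['time_s'],s['tcp_pos'],np.round(s['ee_rot'],3).tolist(), r.pinch_z)
for n in ('top','side'):
    p=imaging.capture(n); cv2.imwrite(f'pics/{n}0.png',p['frame'])
    print(n,np.round(p['intrinsics'],1).tolist(),np.round(p['eye'],4).tolist(),np.round(p['orientation'],4).tolist())
    for t in ['bench','tail_tip','head_tip','tail_grip','rod','cradle','key_stand','key','spare_key','switch','keyhole','punch','tape_roll']:
        print(t,[(np.round(np.array(d['at'])*[640,400],1).tolist(),round(d['confidence'],2)) for d in models.place_of(p,t)][:4])
E
```

```text
0.0 [0.26073953 0.56735032 0.22146795] [[0.909, -0.418, -0.001], [-0.418, -0.909, -0.002], [0.0, 0.002, -1.0]] 0.0187
top [[433.2, 0.0, 314.4], [0.0, 433.2, 203.8], [0.0, 0.0, 1.0]] [0.3158, 0.0235, 1.4679] [[0.0277, -0.9939, 0.1064], [-0.9996, -0.0275, 0.0033], [-0.0003, -0.1065, -0.9943]]
bench [([311.6, 179.4], 0.68)]
tail_tip [([346.2, 181.0], 0.83)]
head_tip [([286.5, 169.9], 0.75)]
tail_grip [([359.6, 175.6], 0.63)]
rod [([307.6, 214.4], 0.54)]
cradle [([307.7, 218.5], 0.68), ([362.0, 227.4], 0.38)]
key_stand [([244.8, 211.1], 0.81), ([402.2, 222.3], 0.3), ([307.2, 216.3], 0.22)]
key [([242.1, 202.0], 0.59), ([217.5, 272.2], 0.59), ([220.7, 199.3], 0.59), ([266.1, 224.4], 0.57)]
spare_key [([242.8, 220.4], 0.43)]
switch [([401.4, 227.1], 0.81), ([401.7, 225.8], 0.37)]
keyhole [([402.3, 227.2], 0.71), ([359.9, 223.0], 0.25)]
punch [([301.5, 232.5], 0.71)]
tape_roll [([362.1, 225.3], 0.6)]
side [[474.8, 0.0, 318.5], [0.0, 474.8, 196.9], [0.0, 0.0, 1.0]] [-0.0785, 0.9854, 0.5472] [[-0.878, -0.1746, 0.4456], [-0.4786, 0.3296, -0.8138], [-0.0048, -0.9278, -0.373]]
bench [([276.1, 225.1], 0.83), ([340.8, 250.8], 0.28)]
tail_tip [([302.7, 190.5], 0.66)]
head_tip [([257.8, 216.9], 0.56), ([263.3, 211.8], 0.56)]
tail_grip [([311.8, 174.0], 0.63)]
rod [([323.3, 229.6], 0.53)]
cradle [([258.0, 212.6], 0.67), ([310.1, 177.4], 0.66), ([318.9, 245.3], 0.6), ([285.6, 265.6], 0.34)]
key_stand [([267.1, 277.2], 0.95)]
key [([252.5, 264.4], 0.68), ([230.4, 287.4], 0.61), ([308.3, 253.9], 0.59), ([342.1, 315.1], 0.56)]
spare_key [([285.9, 266.0], 0.54)]
switch [([374.3, 197.9], 0.91)]
keyhole [([378.7, 187.5], 0.89)]
punch [([340.9, 251.3], 0.76)]
tape_roll [([361.0, 222.4], 0.73), ([211.4, 262.3], 0.38)]
```

```bash
python3 - <<'E'
import cv2
a=cv2.imread('pics/top0.png')[130:300,180:450]; b=cv2.imread('pics/side0.png')[130:340,180:450]
cv2.imwrite('pics/top0c.png',cv2.resize(a,None,fx=2.96,fy=2.96,interpolation=cv2.INTER_CUBIC))
cv2.imwrite('pics/side0c.png',cv2.resize(b,None,fx=2.8,fy=2.8,interpolation=cv2.INTER_CUBIC))
E
```

```text
(no output)
```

View pics/top0c.png

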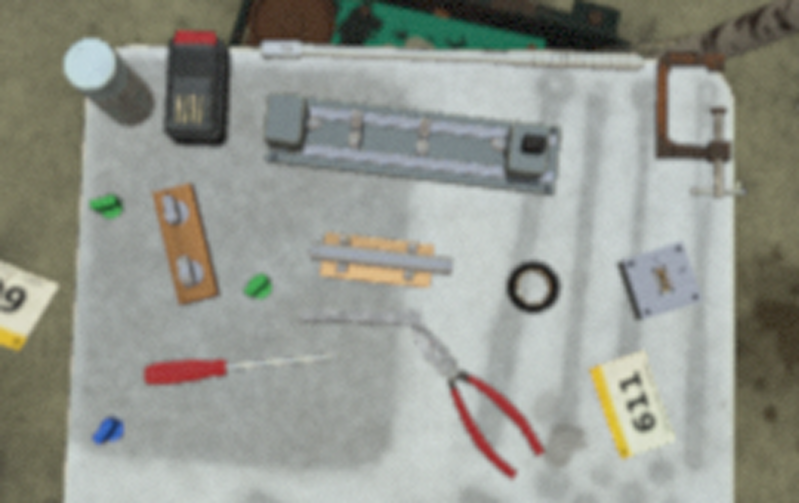

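View pics/side0c.png

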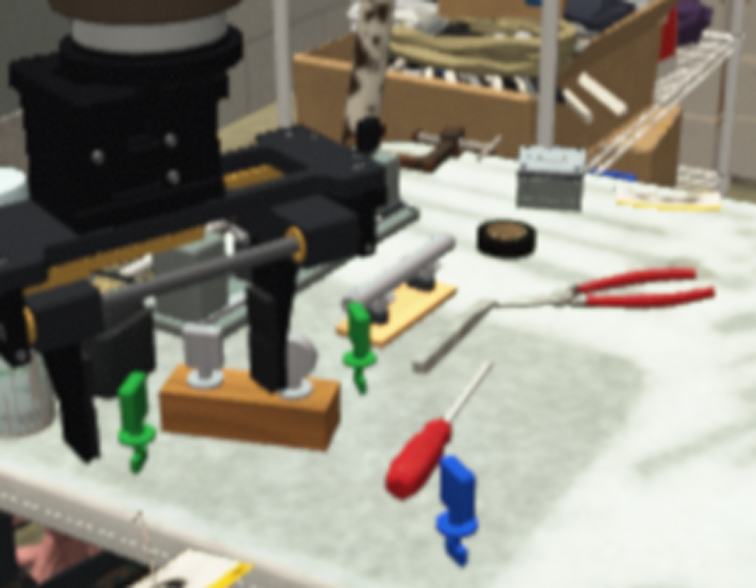

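The top crop (offset 180,130; scale 2.96) shows the bench along the top with the tailstock grip at about (534,143), the cradle and rod at (382,258), the switch at (662,281) and the stand at (187,245).

Things that could be taken for the key, as top-crop pixels:
- Steel key in the far slot, (175,208).
- Steel key in the near slot, (190,268).
- Green keys at (108,205) and (258,287).
- Blue key at (108,430).

In the side view the rectangular steel bow is the left one, at (205,345), which is the far slot (+x). The disc bow is at (298,358). So the key to use is the far-slot one, near full-frame pixel (239,200).

```bash
cat > h.py <<'E'
from station import r, imaging, models
import cv2, numpy as np
def hit(p,uv,z):
    K=np.array(p['intrinsics']);d=np.array(p['orientation'])@np.linalg.solve(K,[uv[0],uv[1],1.]);e=np.array(p['eye'])
    return e+d*(z-e[2])/d[2]
def proj(p,X):
    c=np.array(p['orientation']).T@(np.asarray(X,float)-p['eye']);q=np.array(p['intrinsics'])@c;return q[:2]/q[2]
def pts(p,t,z):
    return [(np.round(hit(p,np.array(d['at'])*[640,400],z),4).tolist(),round(d['confidence'],2)) for d in models.place_of(p,t)][:3]
def mask(p,t,i=0): return models.cut_out(p,t)[i]['region']
def box(m,p,z):
    """min-area rectangle of a mask projected on height z"""
    v,u=np.nonzero(m);P=np.array([hit(p,(a,b),z)[:2] for a,b in zip(u,v)],np.float32)
    (c,s,a)=cv2.minAreaRect(P*1000);return np.round(c,1),np.round(s,1),round(a,1)
def st():
    s=r.sense();R=np.array(s['ee_rot']);print('t',s['time_s'],'tcp',np.round(s['tcp_pos'],4),'yawx',round(np.degrees(np.arctan2(R[1,0],R[0,0])),2),'F',np.round(s['wrist_force'],1),'w',s['gripper_width'],s['gripper_force'])
    return s
E
python3 - <<'E'
from h import *
Z=dict(tail_tip=.07,head_tip=.07,tail_grip=.1,bench=0,rod=.04,cradle=0,key_stand=0,key=.036,spare_key=.036,switch=0,keyhole=.046)
for n in ('top','side'):
    p=imaging.capture(n)
    for t,z in Z.items(): print(n,t,pts(p,t,z))
    if n=='top':
        for t,z in dict(rod=.045,key_stand=.036,switch=.046,cradle=.01,bench=.02).items(): print(t,box(mask(p,t),p,z))
E
```

```text
top tail_tip [([0.5485, -0.0727, 0.07], 0.71)]
top head_tip [([0.5684, 0.1172, 0.07], 0.71)]
top tail_grip [([0.5562, -0.1078, 0.1], 0.58), ([0.3927, 0.2464, 0.1], 0.23)]
top bench [([0.5534, 0.0404, 0.0], 0.97)]
top rod []
top cradle [([0.4203, 0.0505, 0.0], 0.78)]
top key_stand [([0.437, 0.2668, 0.0], 0.74)]
top key [([0.4676, 0.279, 0.036], 0.57), ([0.2371, 0.332, 0.036], 0.57), ([0.3963, 0.1954, 0.036], 0.56)]
top spare_key [([0.3661, 0.0697, 0.036], 0.69), ([0.3969, 0.2588, 0.036], 0.49)]
top switch [([0.4182, -0.2729, 0.0], 0.64), ([0.6088, 0.3471, 0.0], 0.51), ([0.5978, -0.3217, 0.0], 0.16)]
top keyhole [([0.4124, -0.2514, 0.046], 0.94)]
rod (array([425.3,  46.2]), array([156.8,  19.7]), 85.2)
key_stand (array([436. , 265.9]), array([131.7,  48. ]), 16.4)
switch (array([ 408.6, -261.8]), array([72.3, 79.8]), 19.9)
cradle (array([426.3,  50.4]), array([121.2,  50. ]), 84.9)
bench (array([558.9,  16.7]), array([338.3,  81.3]), 84.8)
side tail_tip []
side head_tip [([0.5546, 0.1296, 0.07], 0.58), ([0.5334, -0.0596, 0.07], 0.21)]
side tail_grip [([0.5544, -0.1212, 0.1], 0.82), ([0.3613, 0.1655, 0.1], 0.22)]
side bench [([0.5679, 0.0426, 0.0], 0.66)]
side rod [([0.4247, 0.0573, 0.04], 0.54), ([0.4716, 0.2747, 0.04], 0.35)]
side cradle [([0.4184, 0.0629, -0.0], 0.88)]
side key_stand [([0.4507, 0.2619, 0.0], 0.63)]
side key [([0.4597, 0.3665, 0.036], 0.72), ([0.2216, 0.3494, 0.036], 0.64), ([0.473, 0.272, 0.036], 0.54)]
side spare_key [([0.4065, 0.3159, 0.036], 0.34)]
side switch [([0.4153, -0.2758, 0.0], 0.75)]
side keyhole [([0.4005, -0.2624, 0.046], 0.77)]
```

```bash
cat >> h.py <<'E'
from scipy.spatial.transform import Rotation as Ro
import json,math
def plan(*goals,step=.040,turn=7.0):
    """rows from the present pose through goals (x,y,z,yaw of tool x)"""
    s=r.sense();P=np.array(s['tcp_pos'],float);R=np.array(s['ee_rot'],float);out=[]
    for g in goals:
        yaw=math.degrees(math.atan2(R[1,0],R[0,0]));dy=(g[3]-yaw+180)%360-180
        n=max(1,math.ceil(max(np.linalg.norm(np.array(g[:3])-P)/step,abs(dy)/turn)-1e-6));P0=P.copy()
        for k in range(1,n+1):
            d=np.round(R.T@(P0+(np.array(g[:3])-P0)*k/n-P),4);a=round(-dy/n,2)
            out.append([d.tolist(),a]);P=P+R@d;R=R@Ro.from_euler('z',a,degrees=True).as_matrix()
    for i in range(0,len(out),5):print(json.dumps(out[i:i+5]))
E
python3 -c "
from h import *
plan((.40,.046,.25,-95.2))"
```

```text
[[[0.0246, 0.0297, -0.002], 5.04], [[0.0271, 0.0275, -0.0019], 5.04], [[0.0294, 0.0249, -0.002], 5.04], [[0.0315, 0.0223, -0.0019], 5.04], [[0.0333, 0.0194, -0.002], 5.04]]
[[[0.0349, 0.0165, -0.002], 5.04], [[0.0363, 0.0133, -0.0019], 5.04], [[0.0372, 0.01, -0.002], 5.04], [[0.038, 0.0068, -0.002], 5.04], [[0.0384, 0.0034, -0.0019], 5.04]]
[[[0.0386, -0.0, -0.002], 5.04], [[0.0384, -0.0034, -0.0019], 5.04], [[0.038, -0.0068, -0.002], 5.04], [[0.0372, -0.01, -0.002], 5.04]]
```

apply_moves:
  moves:
    - [[0.0246,0.0297,-0.002],5.04]
    - [[0.0271,0.0275,-0.002],5.04]
    - [[0.0294,0.0249,-0.002],5.04]
    - [[0.0315,0.0223,-0.002],5.04]
    - [[0.0333,0.0194,-0.002],5.04]
  hand: 0.05

```text
time_s: 3.27
tcp_pos: [0.3108, 0.3798, 0.2327]
ee_rot: [[0.641, -0.767, 0.0], [-0.767, -0.641, 0.0], [0.0, -0.0, -1.0]]
wrist_force: [0.2, 0.5, 0.3]
gripper_width: 0.708
gripper_force: 0.0
```

apply_moves:
  moves:
    - [[0.0349,0.0165,-0.002],5.04]
    - [[0.0363,0.0133,-0.002],5.04]
    - [[0.0372,0.01,-0.002],5.04]
    - [[0.038,0.0068,-0.002],5.04]
    - [[0.0384,0.0034,-0.002],5.04]

```text
time_s: 3.68
tcp_pos: [0.3602, 0.1933, 0.243]
ee_rot: [[0.254, -0.967, 0.001], [-0.967, -0.254, 0.001], [-0.001, -0.001, -1.0]]
wrist_force: [0.5, 0.2, 0.2]
gripper_width: 0.578
gripper_force: 0.0
```

apply_moves:
  moves:
    - [[0.0386,0,-0.002],5.04]
    - [[0.0384,-0.0034,-0.002],5.04]
    - [[0.038,-0.0068,-0.002],5.04]
    - [[0.0372,-0.01,-0.002],5.04]
    - [[0,0,0],0]

```text
time_s: 4.1
tcp_pos: [0.4005, 0.0411, 0.2512]
ee_rot: [[-0.102, -0.995, 0.001], [-0.995, 0.102, -0.001], [0.001, -0.001, -1.0]]
wrist_force: [-0.4, 0.2, 0.6]
gripper_width: 0.577
gripper_force: 0.0
```

```bash
python3 - <<'E'
from h import *
s=st();print(np.round(s['joints'],1))
p=imaging.capture('wrist'); cv2.imwrite('pics/w1.png',p['frame'])
print(np.round(p['eye'],3),np.round(p['orientation'],3).tolist(),p['intrinsics'][0][0])
for t,z in dict(rod=.05,cradle=.01,bench=.02).items():
    try: print(t,box(mask(p,t),p,z))
    except Exception as e: print(t,e)
for t,z in dict(rod=.04,cradle=0,head_tip=.07,tail_tip=.07,tail_grip=.1).items(): print(t,pts(p,t,z))
E
```

```text
t 4.1 tcp [0.4005 0.0411 0.2512] yawx -95.86 F [-0.4  0.2  0.6] w 0.577163027113716 0.0
[ 29.3  -1.8 -25.2   0.1 -66.5 -35.2]
[ 0.392 -0.04   0.412] [[-0.995, 0.096, 0.029], [0.101, 0.951, 0.292], [0.0, 0.294, -0.956]] 301.37250991010393
rod (array([422.8,  45.8]), array([159.5,  21.2]), 85.3)
cradle (array([424.1,  50.5]), array([124.4,  50.6]), 84.3)
bench (array([566.1,  11.8]), array([326.3, 105.2]), 85.0)
rod [([0.4245, 0.0446, 0.04], 0.59)]
cradle [([0.4265, 0.0516, 0.0], 0.92)]
head_tip [([0.5654, 0.1155, 0.07], 0.58)]
tail_tip [([0.5532, -0.0661, 0.07], 0.77), ([0.5608, -0.1225, 0.07], 0.67)]
tail_grip [([0.5445, -0.1137, 0.1], 0.87)]
```

View pics/w1.png

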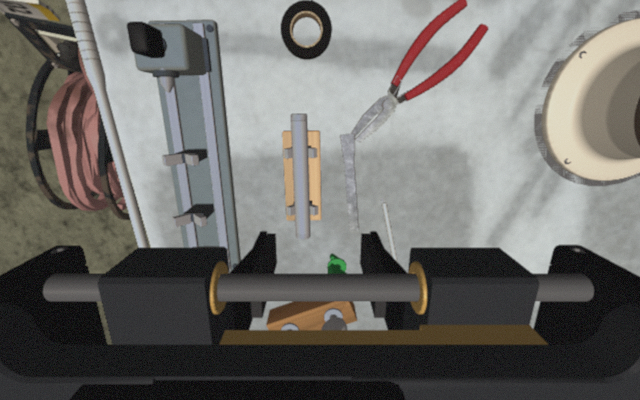

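The wrist view shows the rod lying in the cradle from (300,115) to (302,235), with the bench to its left and the tailstock at (170,60). The rod estimate (0.424, 0.046, axis about 85°) agrees between the views.

```bash
python3 -c "
from h import *
plan((.424,.046,.09,-94.8),(.424,.046,.09,-94.8))"
```

```text
[[[-0.0002, -0.0048, 0.0321], -0.06], [[-0.0002, -0.0049, 0.0321], -0.06], [[-0.0002, -0.0048, 0.0321], -0.06], [[-0.0002, -0.0048, 0.0321], -0.06], [[-0.0002, -0.0049, 0.0321], -0.06]]
[[[-0.0, 0.0, 0.0], 0.0]]
```

apply_moves:
  moves:
    - [[-0.0002,-0.0048,0.0321],0]
    - [[-0.0002,-0.0049,0.0321],0]
    - [[-0.0002,-0.0048,0.0321],0]
    - [[-0.0002,-0.0048,0.0321],-0.2]
    - [[-0.0002,-0.0049,0.0321],0]

```text
time_s: 4.97
tcp_pos: [0.4244, 0.0457, 0.089]
ee_rot: [[-0.086, -0.996, 0.001], [-0.996, 0.086, 0.001], [-0.001, -0.001, -1.0]]
wrist_force: [1.0, 0.3, 0.2]
gripper_width: 0.575
gripper_force: 0.0
```

apply_moves:
  moves:
    - [[0,0,0],0]
    - [[0,0,0],0]
    - [[0,0,0],0]

```text
time_s: 5.22
tcp_pos: [0.4252, 0.0456, 0.0914]
ee_rot: [[-0.086, -0.996, 0.002], [-0.996, 0.086, 0.0], [-0.001, -0.002, -1.0]]
wrist_force: [0.1, -0.2, 0.9]
gripper_width: 0.576
gripper_force: 0.0
```

```bash
python3 - <<'E'
from h import *
p=imaging.capture('wrist');st();cv2.imwrite('pics/w2.png',p['frame'])
for t,z in dict(rod=.05,cradle=.01,bench=.02).items():
    try: print(t,box(mask(p,t),p,z))
    except Exception as e: print(t,e)
for t,z in dict(rod=.04,tail_tip=.07,tail_grip=.1).items(): print(t,pts(p,t,z))
plan((.424,.046,.023,-94.8))
E
```

```text
t 5.2667 tcp [0.4254 0.0457 0.092 ] yawx -94.97 F [-0.2  0.1 -0.8] w 0.5742495515407243 0.0
rod (array([423.5,  45. ]), array([157.7,  19. ]), 85.5)
cradle (array([424. ,  49.7]), array([122.3,  49.4]), 85.2)
bench (array([570.9, -19.6]), array([192.4, 125.2]), 85.1)
rod [([0.4222, 0.0442, 0.04], 0.87)]
tail_tip [([0.5534, -0.0665, 0.07], 0.78)]
tail_grip [([0.5653, -0.0307, 0.1], 0.26)]
[[[-0.0004, 0.0004, 0.034], -0.12], [[-0.0004, 0.0003, 0.034], -0.12]]
```

apply_moves:
  moves:
    - [[0,0.001,0.034],0]
    - [[0,0,0.034],0]
    - [[0,0,0],0]
    - [[0,0,0],0]

```text
time_s: 5.9
tcp_pos: [0.4223, 0.0443, 0.0214]
ee_rot: [[-0.088, -0.996, -0.004], [-0.996, 0.088, -0.002], [0.003, 0.003, -1.0]]
wrist_force: [0.3, 0.1, 1.2]
gripper_width: 0.575
gripper_force: 0.0
```

apply_moves:
  moves:
    - [[0,0,0],0]
    - [[0,0,0],0]
    - [[0,0,0],0]
    - [[0,0,0],0]
    - [[0,0,0],0]
  hand: 0.0

```text
time_s: 6.32
tcp_pos: [0.4237, 0.0452, 0.023]
ee_rot: [[-0.088, -0.996, 0.002], [-0.996, 0.088, 0.001], [-0.001, -0.002, -1.0]]
wrist_force: [-0.5, -0.2, -0.2]
gripper_width: 0.282
gripper_force: 0.0
```

apply_moves:
  moves:
    - [[0,0,-0.03],0]
    - [[0,0,-0.04],0]
    - [[0,0,-0.04],0]
    - [[0,0,0],0]
    - [[0,0,0],0]

```text
time_s: 6.73
tcp_pos: [0.4238, 0.0455, 0.1338]
ee_rot: [[-0.088, -0.996, 0.004], [-0.996, 0.088, 0.003], [-0.003, -0.004, -1.0]]
wrist_force: [-0.7, -0.0, -5.7]
gripper_width: 0.219
gripper_force: 30.0
```

```bash
python3 - <<'E'
from h import *
p=imaging.capture('wrist');s=st();cv2.imwrite('pics/w3.png',p['frame'])
z=s['tcp_pos'][2]+.019
for t,z in dict(rod=z+.01,bench=.02).items():
    try: print(t,box(mask(p,t),p,z))
    except Exception as e: print(t,e)
for t,z in dict(tail_tip=.07,tail_grip=.1,head_tip=.07).items(): print(t,pts(p,t,z))
p=imaging.capture('top')
print(box(mask(p,'bench'),p,.02))
for t,z in dict(tail_tip=.07,tail_grip=.1,head_tip=.07).items(): print(t,pts(p,t,z))
E
```

```text
t 6.7833 tcp [0.422  0.0447 0.1318] yawx -95.11 F [ 0.1 -0.1 -5. ] w 0.22179655007044946 29.993677139282227
rod (array([422.1,  23.6]), array([112.7,  17.2]), 85.3)
bench (array([574.3,  40.8]), array([340.5, 119.6]), 83.9)
tail_tip [([0.5513, -0.067, 0.07], 0.67), ([0.4257, 0.0795, 0.07], 0.51)]
tail_grip []
head_tip [([0.5672, 0.1124, 0.07], 0.66)]
(array([558.1,  17.5]), array([339.4,  85.4]), 84.2)
tail_tip [([0.5516, -0.067, 0.07], 0.82), ([0.4326, 0.2526, 0.07], 0.72)]
tail_grip [([0.562, -0.0983, 0.1], 0.59), ([0.5885, 0.2287, 0.1], 0.35), ([0.3994, -0.1212, 0.1], 0.24)]
head_tip [([0.5697, 0.1189, 0.07], 0.71)]
```

View pics/w3.png

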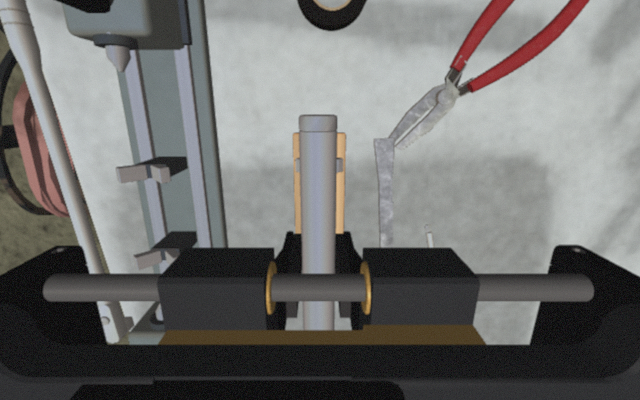

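The rod is gripped (about 5.5 N, so about 0.5 kg) and clear of the cradle. In the picture it runs down from (318,115), and the V rests show at (152,170) and (165,250).

```bash
python3 -c "
from h import *
plan((.49,.026,.17,-95))"
```

```text
[[[0.0065, -0.0342, -0.0192], -0.02], [[0.0064, -0.0342, -0.0193], -0.02]]
```

apply_moves:
  moves:
    - [[0.0064,-0.034,-0.019],0]
    - [[0.0064,-0.034,-0.019],0]
    - [[0,0,0],0]
    - [[0,0,0],0]
    - [[0,0,0],0]

```text
time_s: 7.7
tcp_pos: [0.4889, 0.0259, 0.1692]
ee_rot: [[-0.089, -0.996, -0.002], [-0.996, 0.089, -0.0], [0.0, 0.002, -1.0]]
wrist_force: [-0.3, -0.1, -5.6]
gripper_width: 0.221
gripper_force: 30.0
```

```bash
python3 - <<'E'
from h import *
p=imaging.capture('wrist');s=st();f=p['frame'].copy()
import pickle;pickle.dump(p,open('w4.pkl','wb'))
for t,z in dict(tail_tip=.07,tail_grip=.1,head_tip=.07).items(): print(t,pts(p,t,z))
O=np.array([.5615,.042]);u=np.array([math.cos(math.radians(85)),math.sin(math.radians(85))]);v=np.array([u[1],-u[0]])
f=cv2.resize(f,None,fx=1.25,fy=1.25)
for y in (-.038,.038):
    for x in (-.022,0,.022):
        X=[*(O+y*u+x*v),.072];q=proj(p,X)*1.25;cv2.circle(f,tuple(int(a) for a in q),3,(0,0,255),-1)
for n,X in dict(head=(*(O+.0743*u),.07),tail=(.552,-.067,.07)).items():
    q=proj(p,X)*1.25;cv2.circle(f,tuple(int(a) for a in q),3,(0,255,0),-1)
cv2.imwrite('pics/w4.png',f)
E
```

```text
t 7.75 tcp [0.4884 0.0259 0.169 ] yawx -95.08 F [ 0.1 -0.7 -3.9] w 0.21745439220845847 29.993688762187958
tail_tip [([0.5506, -0.0684, 0.07], 0.57)]
tail_grip [([0.5465, -0.1137, 0.1], 0.96)]
head_tip []
```

View pics/w4.png

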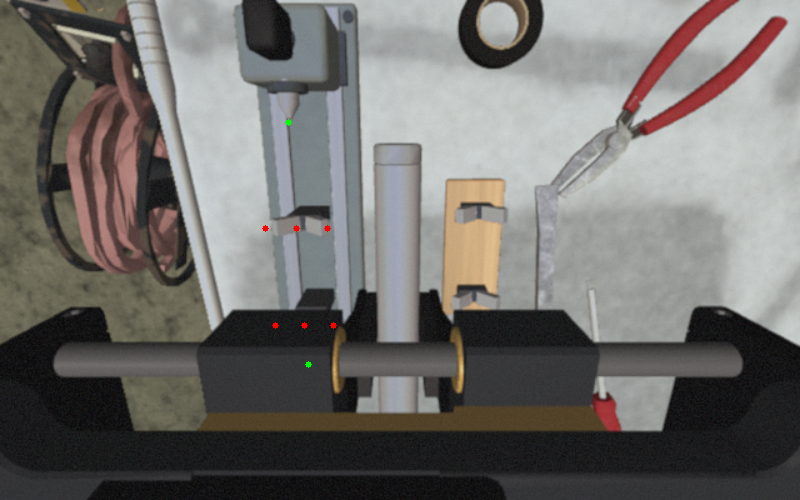

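The tail tip is at (289,122), matching its projection. The V rest near (300,222) seems shifted slightly right of the projected marks, so I'll check it in a crop.

```bash
python3 - <<'E'
import pickle,cv2
f=pickle.load(open('w4.pkl','rb'))['frame'][60:200,190:300]
cv2.imwrite('pics/w4c.png',cv2.resize(f,None,fx=4,fy=4,interpolation=cv2.INTER_CUBIC))
E
```

```text
(no output)
```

View pics/w4c.png

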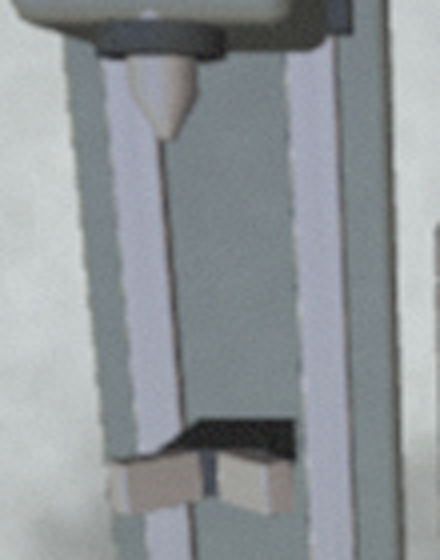

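```bash
python3 - <<'E'
from h import *
import pickle;p=pickle.load(open('w4.pkl','rb'))
for uv,z in (((231,94.5),.07),((240.8,180.5),.072),((218,181),.072),((263,181),.072),((241.5,180),.065)): print(uv,np.round(hit(p,uv,z),4))
# base edges at z=.02: left edge two points, right edge two points
for a in ((65,60),(107,470),(385,60),(402,520)):
    print(a,np.round(hit(p,(190+a[0]/4,60+a[1]/4),.02),4))
s=st(); print(np.round(proj(p,np.array(s['tcp_pos'])+[0,0,.019])))
E
```

```text
(231, 94.5) [ 0.5515 -0.0696  0.07  ]
(240.8, 180.5) [0.5547 0.0021 0.072 ]
(218, 181) [0.5747 0.0008 0.072 ]
(263, 181) [0.5353 0.0043 0.072 ]
(241.5, 180) [0.5559 0.0033 0.065 ]
(65, 60) [ 0.5853 -0.0919  0.02  ]
(107, 470) [0.5939 0.0082 0.02  ]
(385, 60) [ 0.5091 -0.0852  0.02  ]
(402, 520) [0.5181 0.0287 0.02  ]
t 7.9 tcp [0.4887 0.0262 0.1695] yawx -95.01 F [-0.   0.1 -4.6] w 0.22031090349231774 29.993577003479004
[318. 266.]
```

```bash
python3 -c "
from h import *
plan((.5573,.024,.11,-94.9),(.5573,.024,.075,-94.9))"
```

```text
[[[-0.0013, -0.0229, 0.0198], -0.04], [[-0.0013, -0.0228, 0.0198], -0.04], [[-0.0012, -0.0229, 0.0198], -0.04], [[-0.0, -0.0, 0.035], 0.01]]
```

apply_moves:
  moves:
    - [[-0.0013,-0.0229,0.0198],0]
    - [[-0.0013,-0.0229,0.0198],0]
    - [[-0.0013,-0.0229,0.0198],0]
    - [[0,0,0.035],0]
    - [[0,0,0],0]

```text
time_s: 8.32
tcp_pos: [0.558, 0.0241, 0.0705]
ee_rot: [[-0.088, -0.996, -0.005], [-0.996, 0.088, -0.001], [0.001, 0.004, -1.0]]
wrist_force: [1.3, -0.3, -5.1]
gripper_width: 0.221
gripper_force: 30.0
```

apply_moves:
  moves:
    - [[0,0,0],0]
    - [[0,0,0],0]
    - [[0,0,0],0]

```text
time_s: 8.57
tcp_pos: [0.5587, 0.0243, 0.0773]
ee_rot: [[-0.087, -0.996, 0.002], [-0.996, 0.087, 0.0], [-0.0, -0.002, -1.0]]
wrist_force: [0.5, 0.3, -3.7]
gripper_width: 0.218
gripper_force: 30.0
```

```bash
python3 - <<'E'
from h import *
st();p=imaging.capture('top');st()
for t,z in dict(rod=.092,tail_tip=.07,head_tip=.07).items(): print(t,pts(p,t,z))
plan((.5573,.024,.056,-94.9))
E
```

```text
t 8.5667 tcp [0.5587 0.0243 0.0773] yawx -95.0 F [ 0.5  0.3 -3.7] w 0.21806206418484553 29.993424117565155
t 8.6167 tcp [0.5588 0.0243 0.0774] yawx -95.01 F [-0.6  0.2 -3.4] w 0.2237709590737342 29.993510842323303
rod []
tail_tip [([0.554, -0.1146, 0.07], 0.58), ([0.5528, -0.0711, 0.07], 0.55), ([0.4056, 0.253, 0.07], 0.55)]
head_tip [([0.5794, 0.1134, 0.07], 0.78), ([0.4189, -0.2496, 0.07], 0.37)]
[[[0.0003, 0.0014, 0.0209], -0.13]]
```

Lower gently while watching the force.

apply_moves:
  moves:
    - [[0,0.0005,0.01],0]
    - [[0,0.0005,0.009],0]
    - [[0,0,0.002],0]
    - [[0,0,0],0]
    - [[0,0,0],0]

```text
time_s: 9.18
tcp_pos: [0.5597, 0.024, 0.0616]
ee_rot: [[-0.084, -0.996, 0.006], [-0.996, 0.084, -0.001], [0.001, -0.006, -1.0]]
wrist_force: [-11.1, 0.3, 33.2]
gripper_width: 0.219
gripper_force: 30.0
```

apply_moves:
  moves:
    - [[0,0,0],0]
    - [[0,0,0],0]
    - [[0,0,0.001],0]
    - [[0,0,0],0]
    - [[0,0,0],0]

```text
time_s: 9.6
tcp_pos: [0.5597, 0.024, 0.0616]
ee_rot: [[-0.084, -0.996, 0.006], [-0.996, 0.084, -0.001], [0.001, -0.007, -1.0]]
wrist_force: [-11.5, 0.6, 37.6]
gripper_width: 0.223
gripper_force: 30.0
```

Contact 8 mm too high, with a sideways force towards -x, so something is offset. I'll back off a little and look.

apply_moves:
  moves:
    - [[0,0,-0.015],0]
    - [[0,0,0],0]
    - [[0,0,0],0]

```text
time_s: 9.85
tcp_pos: [0.5577, 0.0243, 0.0688]
ee_rot: [[-0.088, -0.996, 0.001], [-0.996, 0.088, 0.001], [-0.001, -0.001, -1.0]]
wrist_force: [-1.0, 0.3, -5.1]
gripper_width: 0.223
gripper_force: 30.0
```

```bash
python3 - <<'E'
from h import *
import pickle
s=st();print(s['moment']);P={n:imaging.capture(n) for n in('top','side','wrist')};pickle.dump(P,open('w5.pkl','wb'))
cv2.imwrite('pics/w5.png',np.vstack([np.hstack([cv2.resize(P['top']['frame'][140:215,260:380],(400,250),interpolation=cv2.INTER_CUBIC),cv2.resize(P['side']['frame'][140:265,200:400],(400,250),interpolation=cv2.INTER_CUBIC)]),cv2.resize(P['wrist']['frame'][0:280,:],(800,350))]))
p=P['wrist'];z=s['tcp_pos'][2]+.017
print('rod',box(mask(p,'rod'),p,z+.01),pts(p,'tail_tip',.07))
E
```

```text
t 9.85 tcp [0.5577 0.0243 0.0688] yawx -95.05 F [-1.   0.3 -5.1] w 0.222812564807774 29.983664453029633
[ 0.08571325  0.03625324 -0.05709556]Traceback (most recent call last):
  File "<stdin>", line 6, in <module>
  File "h.py", line 10, in mask
    def mask(p,t,i=0): return models.cut_out(p,t)[i]['region']
                              ~~~~~~~~~~~~~~~~~~~^^^
IndexError: list index out of range
```

View pics/w5.png

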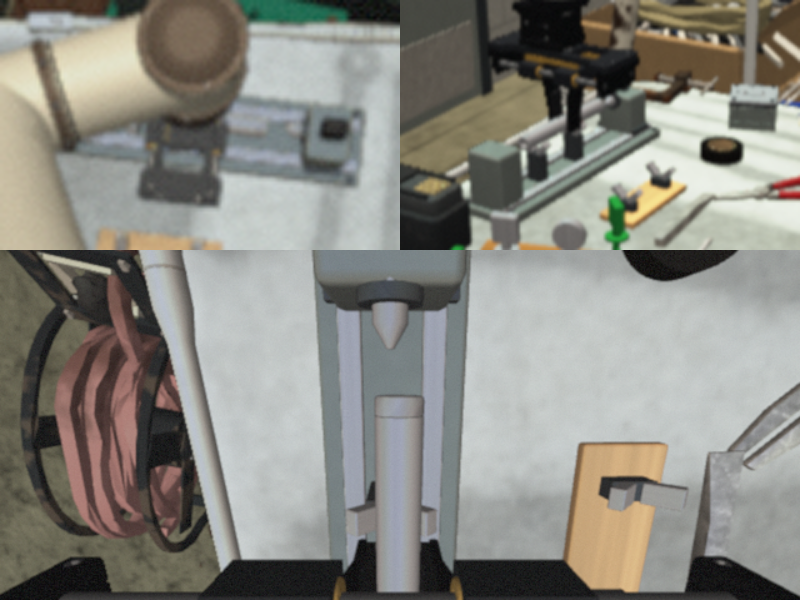

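```bash
python3 - <<'E'
from h import *
import pickle;P=pickle.load(open('w5.pkl','rb'));p=P['wrist']
for n,uv,z in (('rodend top',(318.4,118),.0955),('rod at grip end',(318.4,270),.0955),('tip',(312.8,78),.07),('Vmid',(314.4,216),.072),('VL',(279,216),.072),('VR',(350,216),.072),('rodL',(301,118),.086),('rodR',(337,118),.086)): print(n,np.round(hit(p,uv,z),4))
s=st()
f=p['frame'];cv2.imwrite('pics/w5c.png',np.hstack([cv2.resize(f[60:280,230:400],(400,518),interpolation=cv2.INTER_CUBIC),cv2.resize(P['side']['frame'][160:240,220:320],(400,518*1),interpolation=cv2.INTER_CUBIC)]))
E
```

```text
rodend top [ 0.5498 -0.0519  0.0955]
rod at grip end [0.5561 0.021  0.0955]
tip [ 0.5509 -0.07    0.07  ]
Vmid [0.5565 0.001  0.072 ]
VL [ 0.576  -0.0007  0.072 ]
VR [0.5369 0.0028 0.072 ]
rodL [ 0.5577 -0.0522  0.086 ]
rodR [ 0.5413 -0.0508  0.086 ]
t 10.05 tcp [0.5566 0.0239 0.0669] yawx -95.06 F [ 0.5  0.1 -4.4] w 0.21944837023269304 29.98379409313202
```

View pics/w5c.png

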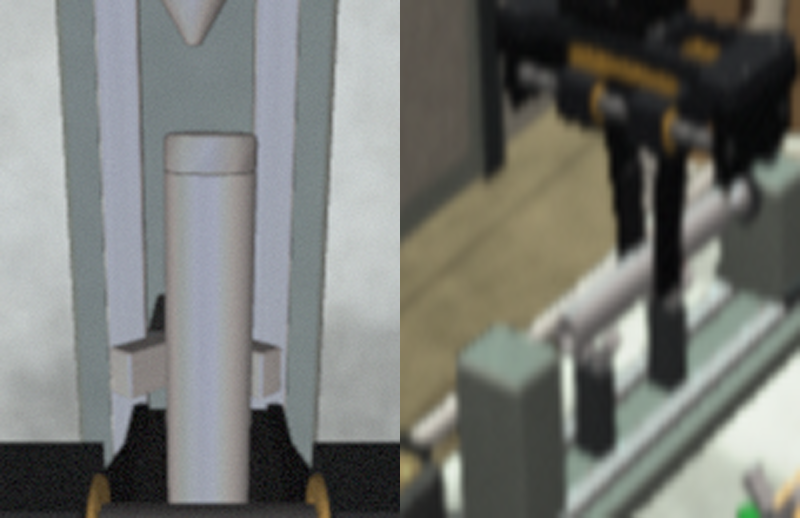

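The rod sits roughly over the V rests, about 2 mm towards -x of their centre. Its apparent width says it hangs 8 mm or so below the grasp point. So the earlier contact at TCP z 0.0616 fits a rod lying in the V's at 0.070. I'll shift it 2 mm towards +x, touch down and release.

apply_moves:
  moves:
    - [[0,-0.002,0.002],0]
    - [[0,0,0.003],0]
    - [[0,0,0.002],0]
    - [[0,0,0],0]
    - [[0,0,0],0]

```text
time_s: 10.47
tcp_pos: [0.5597, 0.0239, 0.0622]
ee_rot: [[-0.087, -0.996, 0.0], [-0.996, 0.087, -0.0], [0.0, -0.0, -1.0]]
wrist_force: [-2.7, -1.0, 3.1]
gripper_width: 0.216
gripper_force: 30.0
```

```bash
python3 - <<'E'
from h import *
s=st();print(s['moment'])
E
```

```text
t 10.4667 tcp [0.5597 0.0239 0.0622] yawx -95.01 F [-2.7 -1.   3.1] w 0.2164652819916448 29.98612493276596
[0.09910435 0.65831859 0.04594125]
```

apply_moves:
  moves:
    - [[0,0,0],0]
    - [[0,0,0],0]
    - [[0,0,0],0]
    - [[0,0,0],0]
  hand: 0.05

```text
time_s: 10.8
tcp_pos: [0.5599, 0.024, 0.0616]
ee_rot: [[-0.088, -0.996, 0.001], [-0.996, 0.088, 0.0], [-0.0, -0.001, -1.0]]
wrist_force: [-0.7, 0.3, -0.6]
gripper_width: 0.441
gripper_force: 0.0
```

apply_moves:
  moves:
    - [[0,0,-0.02],0]
    - [[0,0,-0.04],0]
    - [[0,0.01,-0.04],0]
    - [[0,0,0],0]
    - [[0,0,0],0]

```text
time_s: 11.22
tcp_pos: [0.551, 0.0254, 0.1645]
ee_rot: [[-0.088, -0.996, 0.007], [-0.996, 0.088, 0.002], [-0.003, -0.006, -1.0]]
wrist_force: [-0.0, -0.2, -0.9]
gripper_width: 0.574
gripper_force: 0.0
```

```bash
python3 - <<'E'
from h import *
import pickle
st();p=imaging.capture('wrist');q=imaging.capture('side');pickle.dump((p,q),open('w6.pkl','wb'))
print('rod',[box(d['region'],p,.07) for d in models.cut_out(p,'rod')])
for t,z in dict(rod=.07,tail_tip=.07,tail_grip=.1,head_tip=.07).items(): print(t,pts(p,t,z))
cv2.imwrite('pics/w6.png',np.hstack([cv2.resize(p['frame'][0:260,180:380],(400,520)),cv2.resize(q['frame'][150:250,200:320],(400,520),interpolation=cv2.INTER_CUBIC)]))
E
```

```text
t 11.2167 tcp [0.551  0.0254 0.1645] yawx -95.03 F [-0.  -0.2 -0.9] w 0.5738958120723935 0.0
rod [(array([560.2,  22.6]), array([150.7,  22.2]), 84.8)]
rod [([0.5604, 0.0253, 0.07], 0.59)]
tail_tip [([0.4012, 0.0439, 0.07], 0.65), ([0.5507, -0.0658, 0.07], 0.59)]
tail_grip [([0.5461, -0.1143, 0.1], 0.58)]
head_tip [([0.5693, 0.116, 0.07], 0.79)]
```

View pics/w6.png

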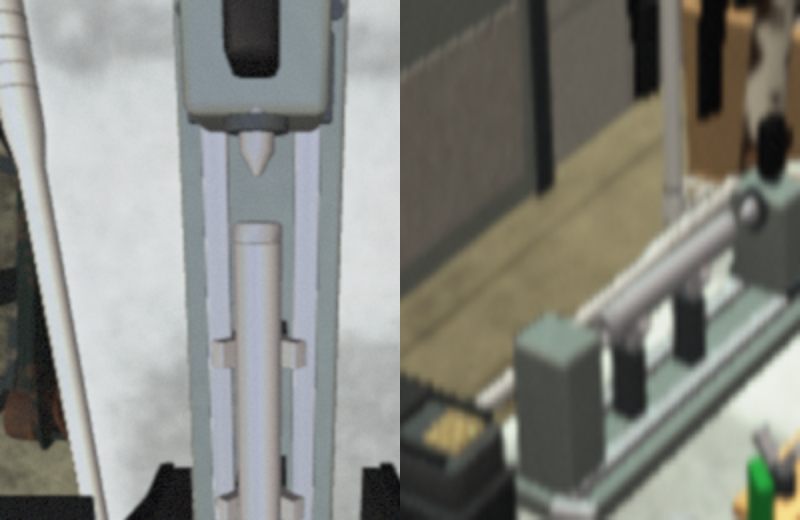

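The wrist part shows the rod lying centred in both V rests and in line with the tail tip (both near column 257). The side part shows both ends free. Next is the tailstock grip at about (0.547, -0.1135).

```bash
python3 -c "
from h import *
plan((.547,-.1135,.15,-95),(.547,-.1135,.089,-95))"
```

```text
[[[0.0344, -0.0025, 0.0026], -0.01], [[0.0345, -0.0025, 0.0026], -0.01], [[0.0344, -0.0025, 0.0026], -0.01], [[0.0345, -0.0025, 0.0027], -0.01], [[-0.0, -0.0001, 0.0305], -0.0]]
[[[-0.0001, -0.0001, 0.0305], -0.0]]
```

apply_moves:
  moves:
    - [[0.0344,-0.0025,0.0025],0]
    - [[0.0344,-0.0025,0.0025],0]
    - [[0.0344,-0.0025,0.0025],0]
    - [[0.0344,-0.0025,0.0025],0]
    - [[0,0,0],0]

```text
time_s: 11.98
tcp_pos: [0.5463, -0.1175, 0.1501]
ee_rot: [[-0.093, -0.996, -0.003], [-0.996, 0.093, -0.001], [0.001, 0.003, -1.0]]
wrist_force: [-0.5, -0.0, -1.0]
gripper_width: 0.576
gripper_force: 0.0
```

apply_moves:
  moves:
    - [[0,0,0],0]
    - [[0,0,0.03],0]
    - [[0,0,0.025],0]
    - [[0,0,0.005],0]
    - [[0,0,0],0]

```text
time_s: 12.4
tcp_pos: [0.5462, -0.1124, 0.0897]
ee_rot: [[-0.087, -0.996, -0.005], [-0.996, 0.087, -0.0], [0.001, 0.005, -1.0]]
wrist_force: [-0.5, -0.3, 0.6]
gripper_width: 0.579
gripper_force: 0.0
```

apply_moves:
  moves:
    - [[0,0,0],0]
    - [[0,0,0],0]
    - [[0,0,0],0]
    - [[0,0,0],0]
    - [[0,0,0],0]
  hand: 0.0

```text
time_s: 12.82
tcp_pos: [0.5479, -0.113, 0.0926]
ee_rot: [[-0.088, -0.996, 0.002], [-0.996, 0.088, 0.0], [-0.0, -0.002, -1.0]]
wrist_force: [0.7, 0.6, 0.1]
gripper_width: 0.282
gripper_force: 0.0
```

```bash
python3 -c "
from h import *
st();p=imaging.capture('side');print(pts(p,'tail_grip',.1),pts(p,'tail_tip',.07),pts(p,'rod',.07))"
```

```text
t 12.8167 tcp [ 0.5479 -0.113   0.0926] yawx -95.04 F [0.7 0.6 0.1] w 0.2823485742113778 0.0
[([0.538, -0.0975, 0.1], 0.93)] [([0.5469, -0.0677, 0.07], 0.81), ([0.4987, -0.1467, 0.07], 0.22)] [([0.5586, 0.0218, 0.07], 0.55), ([0.5235, 0.3458, 0.07], 0.41)]
```

apply_moves:
  moves:
    - [[0,0,0],0]
    - [[0,0,0],0]
    - [[-0.006,0,0],0]
    - [[-0.008,0,0],0]
    - [[-0.008,0,0],0]

```text
time_s: 13.43
tcp_pos: [0.5493, -0.0918, 0.0922]
ee_rot: [[-0.088, -0.996, -0.0], [-0.996, 0.088, -0.001], [0.001, 0.0, -1.0]]
wrist_force: [-2.3, -4.3, 4.4]
gripper_width: 0.206
gripper_force: 30.0
```

apply_moves:
  moves:
    - [[-0.004,0,0],0]
    - [[-0.004,0,0],0]
    - [[0,0,0],0]

```text
time_s: 13.68
tcp_pos: [0.55, -0.0835, 0.0922]
ee_rot: [[-0.087, -0.996, -0.0], [-0.996, 0.087, -0.001], [0.001, 0.0, -1.0]]
wrist_force: [-2.4, -3.1, 6.6]
gripper_width: 0.205
gripper_force: 30.0
```

apply_moves:
  moves:
    - [[-0.003,0,0],0]
    - [[-0.002,0,0],0]
    - [[0,0,0],0]

```text
time_s: 13.93
tcp_pos: [0.5504, -0.0791, 0.0922]
ee_rot: [[-0.088, -0.996, -0.0], [-0.996, 0.088, -0.002], [0.002, 0.0, -1.0]]
wrist_force: [-1.7, -5.1, 5.5]
gripper_width: 0.205
gripper_force: 30.0
```

apply_moves:
  moves:
    - [[-0.001,0,0],0]
    - [[0,0,0],0]

```text
time_s: 14.1
tcp_pos: [0.5505, -0.0784, 0.0922]
ee_rot: [[-0.088, -0.996, -0.0], [-0.996, 0.088, -0.002], [0.002, 0.0, -1.0]]
wrist_force: [-1.5, -5.5, 5.4]
gripper_width: 0.206
gripper_force: 30.0
```

apply_moves:
  moves:
    - [[-0.001,0,0],0]
    - [[-0.001,0,0],0]
    - [[0,0,0],0]

```text
time_s: 14.35
tcp_pos: [0.5507, -0.0765, 0.0922]
ee_rot: [[-0.088, -0.996, -0.0], [-0.996, 0.088, -0.002], [0.002, 0.0, -1.0]]
wrist_force: [-1.4, -6.3, 5.0]
gripper_width: 0.202
gripper_force: 30.0
```

apply_moves:
  moves:
    - [[-0.001,0,0],0]
    - [[-0.001,0,0],0]
    - [[0,0,0],0]

```text
time_s: 14.6
tcp_pos: [0.5508, -0.0745, 0.0922]
ee_rot: [[-0.088, -0.996, -0.001], [-0.996, 0.088, -0.002], [0.002, 0.0, -1.0]]
wrist_force: [-1.9, -5.5, 4.8]
gripper_width: 0.206
gripper_force: 30.0
```

apply_moves:
  moves:
    - [[-0.001,0,0],0]
    - [[-0.001,0,0],0]
    - [[0,0,0],0]

```text
time_s: 14.85
tcp_pos: [0.5509, -0.0736, 0.0922]
ee_rot: [[-0.088, -0.996, -0.001], [-0.996, 0.088, -0.004], [0.004, 0.001, -1.0]]
wrist_force: [-1.2, -10.2, 4.7]
gripper_width: 0.206
gripper_force: 30.0
```

apply_moves:
  moves:
    - [[-0.001,0,0],0]
    - [[-0.001,0,0],0]
    - [[0,0,0],0]

```text
time_s: 15.1
tcp_pos: [0.5509, -0.0731, 0.0922]
ee_rot: [[-0.088, -0.996, -0.002], [-0.996, 0.088, -0.006], [0.006, 0.001, -1.0]]
wrist_force: [-0.8, -17.0, 4.5]
gripper_width: 0.209
gripper_force: 30.0
```

Seated: the push rose to 17 N at a travel of about 40 mm. Relax a little, let go and lift.

apply_moves:
  moves:
    - [[0.001,0,0],0]
    - [[0,0,0],0]
    - [[0,0,0],0]

```text
time_s: 15.35
tcp_pos: [0.551, -0.0732, 0.0922]
ee_rot: [[-0.088, -0.996, -0.001], [-0.996, 0.088, -0.004], [0.004, 0.001, -1.0]]
wrist_force: [-0.5, -13.0, 5.1]
gripper_width: 0.203
gripper_force: 30.0
```

apply_moves:
  moves:
    - [[0,0,0],0]
    - [[0,0,0],0]
    - [[0,0,0],0]
    - [[0,0,0],0]
    - [[0,0,0],0]
  hand: 0.05

```text
time_s: 15.77
tcp_pos: [0.5513, -0.0698, 0.0914]
ee_rot: [[-0.087, -0.996, -0.0], [-0.996, 0.087, 0.0], [-0.0, 0.0, -1.0]]
wrist_force: [0.4, 1.1, 0.2]
gripper_width: 0.495
gripper_force: 0.0
```

apply_moves:
  moves:
    - [[0,0,-0.02],0]
    - [[0,0,-0.04],0]
    - [[0,0,-0.04],0]
    - [[0,0,-0.02],0]
    - [[0,0,0],0]

```text
time_s: 16.18
tcp_pos: [0.5546, -0.0699, 0.2178]
ee_rot: [[-0.086, -0.996, 0.012], [-0.996, 0.086, 0.0], [-0.001, -0.012, -1.0]]
wrist_force: [1.4, -0.5, 0.4]
gripper_width: 0.578
gripper_force: 0.0
```

```bash
python3 - <<'E'
from h import *
s=st()
for n in('top','side','wrist'):
    p=imaging.capture(n);print(n)
    for t,z in dict(rod=.07,tail_tip=.07,tail_grip=.1,head_tip=.07,key=.036,key_stand=0).items(): print(t,pts(p,t,z))
    m=models.cut_out(p,'key_stand')
    if m: print(box(m[0]['region'],p,.036))
    m=models.cut_out(p,'rod')
    if m: print('rod',box(m[0]['region'],p,.075))
E
```

```text
t 16.1833 tcp [ 0.5546 -0.0699  0.2178] yawx -94.96 F [ 1.4 -0.5  0.4] w 0.5776671056819379 0.0
top
rod [([0.5721, 0.043, 0.07], 0.58)]
tail_tip [([0.3959, -0.1282, 0.07], 0.28)]
tail_grip [([0.5553, -0.0749, 0.1], 0.38)]
head_tip []
key [([0.2329, 0.3429, 0.036], 0.62), ([0.4776, 0.3287, 0.036], 0.61), ([0.4687, 0.2746, 0.036], 0.56)]
key_stand [([0.4357, 0.265, 0.0], 0.68)]
(array([434.9, 265.3]), array([135.5,  52.2]), 16.0)
rod (array([558.4,   5.8]), array([23.1, 84.7]), 1.6)
side
rod [([0.5665, 0.0434, 0.07], 0.83), ([0.374, 0.2919, 0.07], 0.7), ([0.5704, -0.0502, 0.07], 0.66)]
tail_tip [([0.5474, -0.0223, 0.07], 0.77)]
tail_grip [([0.5514, -0.0919, 0.1], 0.93), ([0.3297, 0.2268, 0.1], 0.34)]
head_tip [([0.5581, 0.1295, 0.07], 0.95)]
key [([0.2221, 0.3547, 0.036], 0.7), ([0.481, 0.2691, 0.036], 0.54), ([0.3796, 0.1894, 0.036], 0.54)]
key_stand [([0.4399, 0.2675, 0.0], 0.76)]
rod (array([552.8,  39.2]), array([170.4,  38.6]), 86.6)
wrist
rod [([0.5607, 0.0389, 0.07], 0.58)]
tail_tip [([0.5569, -0.0252, 0.07], 0.75), ([0.6395, -0.0496, 0.07], 0.22)]
tail_grip [([0.544, -0.0766, 0.1], 0.55)]
head_tip [([0.5658, 0.1126, 0.07], 0.75)]
key [([0.5552, -0.017, 0.036], 0.15)]
key_stand [([0.558, 0.0024, 0.0], 0.68), ([0.4232, 0.0511, 0.0], 0.32)]
rod (array([560.3,  32.1]), array([142.8,  18.5]), 85.0)
```

The rod centre is now at y ≈ 0.041, which is the bench origin, and the grip is open. On to the key in the far slot, about (0.4695, 0.2755), bow along about 16°.

```bash
python3 -c "
from h import *
plan((.462,.266,.18,-163.8))"
```

```text
[[[-0.0327, 0.0118, 0.0032], 6.88], [[-0.0311, 0.0157, 0.0031], 6.88], [[-0.0289, 0.0193, 0.0032], 6.88], [[-0.0265, 0.0226, 0.0032], 6.88], [[-0.0235, 0.0256, 0.0031], 6.88]]
[[[-0.0203, 0.0283, 0.0032], 6.88], [[-0.0168, 0.0305, 0.0032], 6.88], [[-0.013, 0.0322, 0.0031], 6.88], [[-0.009, 0.0336, 0.0032], 6.88], [[-0.005, 0.0345, 0.0032], 6.88]]
```

apply_moves:
  moves:
    - [[-0.0327,0.0118,0.003],6.88]
    - [[-0.0311,0.0157,0.003],6.88]
    - [[-0.0289,0.0193,0.003],6.88]
    - [[-0.0265,0.0226,0.003],6.88]
    - [[-0.0235,0.0256,0.003],6.88]

```text
time_s: 17.95
tcp_pos: [0.5066, 0.0945, 0.1971]
ee_rot: [[-0.628, -0.779, 0.0], [-0.779, 0.628, 0.0], [-0.0, -0.0, -1.0]]
wrist_force: [-0.1, 0.2, -0.0]
gripper_width: 0.573
gripper_force: 0.0
```

apply_moves:
  moves:
    - [[-0.0203,0.0283,0.003],6.88]
    - [[-0.0168,0.0305,0.003],6.88]
    - [[-0.013,0.0322,0.003],6.88]
    - [[-0.009,0.0336,0.003],6.88]
    - [[-0.005,0.0345,0.003],6.88]

```text
time_s: 18.37
tcp_pos: [0.459, 0.2595, 0.1824]
ee_rot: [[-0.955, -0.296, 0.0], [-0.296, 0.955, 0.0], [-0.0, 0.0, -1.0]]
wrist_force: [0.9, -0.2, 0.4]
gripper_width: 0.574
gripper_force: 0.0
```

apply_moves:
  moves:
    - [[0,0,0],0]
    - [[0,0,0],0]
    - [[0,0,0],0]
    - [[0,0,0],0]

```text
time_s: 18.7
tcp_pos: [0.4598, 0.2572, 0.1824]
ee_rot: [[-0.953, -0.302, -0.0], [-0.302, 0.953, -0.0], [0.0, -0.0, -1.0]]
wrist_force: [0.2, -0.9, 0.5]
gripper_width: 0.57
gripper_force: 0.0
```

```bash
python3 - <<'E'
from h import *
import pickle
st();p=imaging.capture('wrist');pickle.dump(p,open('w7.pkl','wb'))
for t,z in dict(key=.04,spare_key=.04,key_stand=0).items(): print(t,pts(p,t,z))
print([(round(d['confidence'],2),box(d['region'],p,.036)) for d in models.cut_out(p,'key_stand')])
for t in('key','spare_key'):
  for d in models.cut_out(p,t):
    v,u=np.nonzero(d['region']);print(t,round(d['confidence'],2),len(u),u.min(),u.max(),v.min(),v.max(),box(d['region'],p,.082))
E
```

```text
t 18.7 tcp [0.4598 0.2572 0.1824] yawx -162.45 F [ 0.2 -0.9  0.5] w 0.5696577811512993 0.0
key [([0.4658, 0.2769, 0.04], 0.91), ([0.3901, 0.1821, 0.04], 0.61), ([0.4682, 0.3494, 0.04], 0.57)]
spare_key [([0.4023, 0.2585, 0.04], 0.78)]
key_stand [([0.4325, 0.2678, 0.0], 0.74)]
[(0.66, (array([433.6, 267.8]), array([130.4,  45.4]), 16.6)), (0.63, (array([556.2,  59.1]), array([252.6,  99.4]), 85.1))]
key 0.77 823 243 281 80 109 (array([390.4, 188.3]), array([22.8, 30.3]), 50.4)
key 0.67 712 322 347 186 226 (array([462.4, 273.7]), array([38.7, 22.8]), 17.9)
key 0.66 908 384 422 209 241 (array([463.6, 339.2]), array([45.2, 26. ]), 57.7)
key 0.41 58 0 3 5 25 (array([393.5, -18.1]), array([14.1,  2.2]), 0.5)
spare_key 0.61 833 324 352 114 153 (array([399.6, 255.8]), array([32.6, 23.9]), 17.6)
```

```bash
python3 -c "
from h import *
plan((.467,.277,.11,-163.5))"
```

```text
[[[-0.0063, 0.0082, 0.0362], 0.52], [[-0.0063, 0.0083, 0.0362], 0.52]]
```

apply_moves:
  moves:
    - [[-0.0063,0.0083,0.036],0.5]
    - [[-0.0063,0.0083,0.036],0.5]
    - [[0,0,0],0]
    - [[0,0,0],0]
    - [[0,0,0],0]

```text
time_s: 19.47
tcp_pos: [0.4675, 0.2778, 0.1114]
ee_rot: [[-0.958, -0.286, 0.001], [-0.286, 0.958, 0.0], [-0.002, -0.0, -1.0]]
wrist_force: [0.3, -0.4, 1.0]
gripper_width: 0.575
gripper_force: 0.0
```

```bash
python3 - <<'E'
from h import *
p=imaging.capture('wrist');st()
for t,z in dict(key=.04,spare_key=.04,key_stand=0).items(): print(t,pts(p,t,z))
print([(round(d['confidence'],2),box(d['region'],p,.036)) for d in models.cut_out(p,'key_stand')])
for t in('key',):
  for d in models.cut_out(p,t):
    v,u=np.nonzero(d['region']);print(t,round(d['confidence'],2),len(u),u.min(),u.max(),v.min(),v.max(),box(d['region'],p,.082))
plan((.467,.277,.045,-163.5))
E
```

```text
t 19.5167 tcp [0.4677 0.2781 0.1122] yawx -163.4 F [-0.   0.2 -0.9] w 0.5722321869298296 0.0
key [([0.4684, 0.3479, 0.04], 0.86), ([0.4679, 0.2762, 0.04], 0.77), ([0.3899, 0.1853, 0.04], 0.71)]
spare_key [([0.3981, 0.2589, 0.04], 0.71)]
key_stand [([0.4361, 0.269, 0.0], 0.69)]
[(0.64, (array([433.7, 268. ]), array([129.6,  45.2]), 16.6))]
key 0.93 1215 302 334 194 248 (array([462.3, 276.1]), array([39.2, 21.5]), 16.7)
key 0.9 1250 382 426 220 264 (array([458.6, 333.8]), array([36.6, 24.7]), 58.6)
key 0.57 1911 186 246 50 93 (array([391.7, 192.8]), array([24.7, 33. ]), 45.0)
[[[0.0003, -0.0004, 0.0333], 0.04], [[0.0002, -0.0004, 0.0333], 0.04]]
```

apply_moves:
  moves:
    - [[0,-0.0005,0.033],0]
    - [[0,-0.0005,0.033],0]
    - [[0,0,0],0]
    - [[0,0,0],0]
    - [[0,0,0],0]

```text
time_s: 20.18
tcp_pos: [0.468, 0.2774, 0.0459]
ee_rot: [[-0.958, -0.286, 0.002], [-0.286, 0.958, 0.001], [-0.002, 0.001, -1.0]]
wrist_force: [0.1, -0.3, -0.6]
gripper_width: 0.578
gripper_force: 0.0
```

apply_moves:
  moves:
    - [[0,0,0],0]
    - [[0,0,0],0]
    - [[0,0,0],0]
    - [[0,0,0],0]
    - [[0,0,0],0]
  hand: 0.0

```text
time_s: 20.6
tcp_pos: [0.4672, 0.2768, 0.0449]
ee_rot: [[-0.958, -0.285, 0.001], [-0.285, 0.958, 0.001], [-0.001, 0.001, -1.0]]
wrist_force: [-0.1, 0.2, -0.4]
gripper_width: 0.278
gripper_force: 0.0
```

apply_moves:
  moves:
    - [[0,0,0],0]
    - [[0,0,0],0]
    - [[0,0,0],0]
    - [[0,0,0],0]

```text
time_s: 20.93
tcp_pos: [0.4672, 0.2773, 0.0445]
ee_rot: [[-0.958, -0.286, 0.001], [-0.286, 0.958, 0.001], [-0.001, 0.001, -1.0]]
wrist_force: [-1.8, 3.2, 1.0]
gripper_width: 0.137
gripper_force: 30.2
```

apply_moves:
  moves:
    - [[0,0,-0.02],0]
    - [[0,0,-0.035],0]
    - [[0,0,-0.04],0]
    - [[0,0,-0.04],0]
    - [[0,0,0],0]

```text
time_s: 21.35
tcp_pos: [0.471, 0.2792, 0.1878]
ee_rot: [[-0.958, -0.287, 0.013], [-0.287, 0.958, 0.009], [-0.015, 0.005, -1.0]]
wrist_force: [1.0, 0.6, 0.2]
gripper_width: 0.135
gripper_force: 30.1
```

```bash
python3 - <<'E'
from h import *
s=st();print(np.round(s['joints'],0))
for n in('top','side'):
    p=imaging.capture(n)
    for t,z in dict(keyhole=.046,switch=0).items(): print(n,t,pts(p,t,z))
    d=models.cut_out(p,'switch')
    if d: print(box(d[0]['region'],p,.046),box(d[0]['region'],p,.03))
plan((.41,-.22,.18,-160))
E
```

```text
t 21.35 tcp [0.471  0.2792 0.1878] yawx -163.32 F [1.  0.6 0.2] w 0.13473831398334027 30.101192410220392
[  48.   16.  -14.    0.  -59. -121.]
top keyhole [([0.5689, 0.0301, 0.046], 0.67), ([0.4044, -0.2553, 0.046], 0.6)]
top switch []
(array([ 410.1, -263.9]), array([73.3, 82.6]), 19.0) (array([ 411.2, -267.2]), array([74.1, 83.5]), 19.0)
side keyhole [([0.3968, -0.2473, 0.046], 0.62)]
side switch [([0.4117, -0.2711, 0.0], 0.96)]
(array([ 389.3, -215.5]), array([ 68.6, 176.7]), 20.9) (array([ 404.2, -253.8]), array([ 70.8, 182.3]), 20.9)
[[[0.015, -0.0353, -0.0001], -0.26], [[0.0153, -0.0353, -0.0001], -0.26], [[0.0153, -0.0352, -0.0], -0.26], [[0.0155, -0.0351, -0.0001], -0.26], [[0.0157, -0.035, -0.0001], -0.26]]
[[[0.0159, -0.035, -0.0001], -0.26], [[0.016, -0.0349, -0.0], -0.26], [[0.0161, -0.0349, -0.0001], -0.26], [[0.0163, -0.0347, -0.0001], -0.26], [[0.0165, -0.0347, -0.0001], -0.26]]
[[[0.0167, -0.0346, -0.0], -0.26], [[0.0167, -0.0346, -0.0001], -0.26], [[0.017, -0.0344, -0.0001], -0.26]]
```

```bash
python3 -c "
from h import *
plan((.472,-.232,.18,-161))"
```

```text
[[[0.0107, -0.0376, -0.0001], -0.19], [[0.0109, -0.0375, -0.0001], -0.19], [[0.011, -0.0375, -0.0001], -0.19], [[0.0111, -0.0375, -0.0], -0.19], [[0.0112, -0.0374, -0.0001], -0.19]]
[[[0.0114, -0.0374, -0.0001], -0.19], [[0.0115, -0.0373, -0.0001], -0.19], [[0.0116, -0.0374, -0.0001], -0.19], [[0.0117, -0.0372, -0.0001], -0.19], [[0.0119, -0.0373, -0.0], -0.19]]
[[[0.0119, -0.0372, -0.0001], -0.19], [[0.0121, -0.0371, -0.0001], -0.19], [[0.0123, -0.0371, -0.0001], -0.19]]
```

apply_moves:
  moves:
    - [[0.0107,-0.0376,0],-0.19]
    - [[0.0109,-0.0375,0],-0.19]
    - [[0.011,-0.0375,0],-0.19]
    - [[0.0111,-0.0375,0],-0.19]
    - [[0.0112,-0.0374,0],-0.19]

```text
time_s: 22.17
tcp_pos: [0.4685, 0.0795, 0.1785]
ee_rot: [[-0.953, -0.302, -0.001], [-0.302, 0.953, -0.001], [0.002, -0.0, -1.0]]
wrist_force: [0.5, 0.1, -1.8]
gripper_width: 0.136
gripper_force: 30.1
```

apply_moves:
  moves:
    - [[0.0114,-0.0374,0],-0.19]
    - [[0.0115,-0.0373,0],-0.19]
    - [[0.0116,-0.0374,0],-0.19]
    - [[0.0117,-0.0372,0],-0.19]
    - [[0.0119,-0.0373,0],-0.19]

```text
time_s: 22.58
tcp_pos: [0.4706, -0.1161, 0.1787]
ee_rot: [[-0.948, -0.317, -0.001], [-0.317, 0.948, -0.0], [0.001, 0.0, -1.0]]
wrist_force: [1.0, 0.3, -1.3]
gripper_width: 0.134
gripper_force: 30.1
```

apply_moves:
  moves:
    - [[0.0119,-0.0372,0],-0.19]
    - [[0.0121,-0.0371,0],-0.19]
    - [[0.0123,-0.0371,0],-0.19]
    - [[0,0,0],0]
    - [[0,0,0],0]

```text
time_s: 23.0
tcp_pos: [0.4717, -0.2332, 0.1779]
ee_rot: [[-0.947, -0.322, -0.003], [-0.322, 0.947, 0.001], [0.002, 0.001, -1.0]]
wrist_force: [-0.4, 0.4, -1.6]
gripper_width: 0.133
gripper_force: 30.1
```

apply_moves:
  moves:
    - [[0,0,0],0]
    - [[0,0,0],0]
    - [[0,0,0],0]

```text
time_s: 23.25
tcp_pos: [0.4727, -0.2301, 0.1792]
ee_rot: [[-0.945, -0.328, -0.0], [-0.328, 0.945, 0.0], [0.0, 0.0, -1.0]]
wrist_force: [-0.2, -0.0, -1.0]
gripper_width: 0.133
gripper_force: 30.1
```

```bash
python3 - <<'E'
from h import *
import pickle
s=st();print(np.round(s['joints'],0))
p=imaging.capture('wrist');pickle.dump((p,r.sense()),open('w8.pkl','wb'))
for t,z in dict(keyhole=.046,switch=0,key=s['tcp_pos'][2]-.0085).items(): print(t,pts(p,t,z))
for d in models.cut_out(p,'switch')[:1]: 
    v,u=np.nonzero(d['region']);print(u.min(),u.max(),v.min(),v.max(),box(d['region'],p,.046))
f=p['frame'];c=proj(p,(.407,-.256,.046)).astype(int);print(c)
cv2.imwrite('pics/w8.png',cv2.resize(f,(800,500)))
E
```

```text
t 23.25 tcp [ 0.4727 -0.2301  0.1792] yawx -160.83 F [-0.2 -0.  -1. ] w 0.13254189434353475 30.101095262216404
[ -8.  15. -17.  -0. -58. -63.]
keyhole [([0.4074, -0.2673, 0.046], 0.78)]
switch [([0.4058, -0.2704, 0.0], 0.9)]
key [([0.4743, -0.2314, 0.1707], 0.9)]
266 341 73 152 (array([ 408. , -266.8]), array([71.1, 70.1]), 20.2)
[315 117]
```

The switch face fits its known size (71 x 70 mm), centred at (0.408, -0.267) and turned 20°. The last picture is a crop to confirm the slot direction.

```bash
python3 - <<'E'
from h import *
import pickle
p,s=pickle.load(open('w8.pkl','rb'))
f=p['frame'];a=cv2.resize(f[65:165,255:355],(500,500),interpolation=cv2.INTER_CUBIC)
b=cv2.resize(f[160:300,250:390],(300,300),interpolation=cv2.INTER_CUBIC)
c=np.zeros((500,800,3),np.uint8);c[:,:500]=a;c[:300,500:]=b;cv2.imwrite('pics/w8c.png',c)
g=cv2.cvtColor(f,cv2.COLOR_BGR2GRAY)
for dx in range(0,1):
    pass
E
```

```text
(no output)
```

View pics/w8c.png

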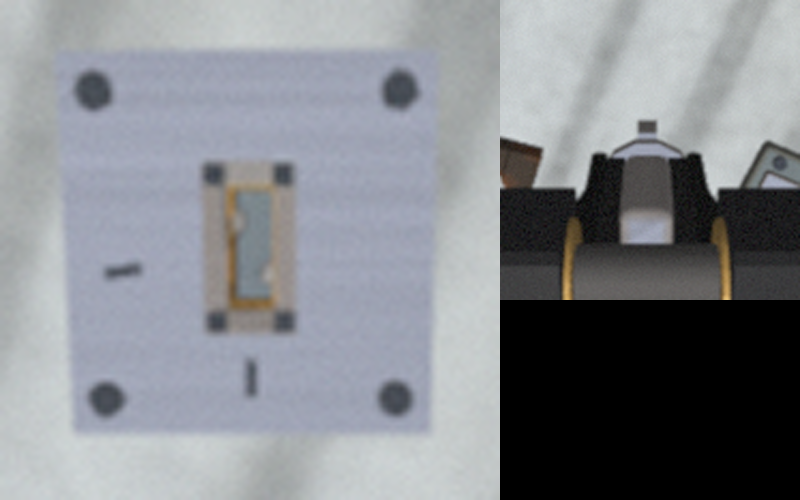

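```bash
python3 - <<'E'
from h import *
import pickle
p,s=pickle.load(open('w8.pkl','rb'))
T=np.array(s['tcp_pos']);R=np.array(s['ee_rot'])
C=lambda a:(255+a[0]/5,65+a[1]/5)
for n,a in dict(mid=(250,247),tl=(203,163),tr=(297,163),bl=(206,332),br=(296,332),top=(250,163),bot=(251,332)).items():
    print(n,np.round(hit(p,C(a),.046),4))
D=lambda a:(250+(a[0]-500)*140/300,160+a[1]*140/300)
for n,a,dz in (('bit tip top edge',(647,121),-.030),('bit lower',(647,134),-.0225),('collar far',(647,139),-.0045),('colL',(612,157),-.0045),('colR',(684,157),-.0045),('bowL',(622,200),.0375),('bowR',(673,200),.0375),('bow far',(647,158),.02),('bow top far edge',(647,210),.0375)):
    X=hit(p,D(a),T[2]+dz);print(n,np.round(R.T@(X-T),4))
E
```

```text
mid [ 0.4079 -0.2658  0.046 ]
tl [ 0.3965 -0.2788  0.046 ]
tr [ 0.3908 -0.2623  0.046 ]
bl [ 0.4255 -0.2688  0.046 ]
br [ 0.4198 -0.2525  0.046 ]
top [ 0.3936 -0.2706  0.046 ]
bot [ 0.4227 -0.2606  0.046 ]
bit tip top edge [0.0093 0.0002 0.03  ]
bit lower [0.0079 0.0002 0.0225]
collar far [0.0136 0.0001 0.0045]
colL [ 0.0082 -0.0096  0.0045]
colR [0.0082 0.0104 0.0045]
bowL [ 0.0167 -0.0053 -0.0375]
bowR [ 0.0168  0.0055 -0.0375]
bow far [ 0.0187  0.0001 -0.02  ]
bow top far edge [ 0.0144  0.     -0.0375]
```

The slot's long side runs along tool x at about 19°, so the held key is already aligned; the bit tip and collar measure as centred in the grip. Move over the slot centre at about (0.408, -0.266).

```bash
python3 -c "
from h import *
st();plan((.408,-.266,.15,-160.9),(.408,-.266,.095,-160.9))"
```

```text
t 23.5 tcp [ 0.4728 -0.2306  0.1795] yawx -160.88 F [ 0.7  0.6 -1. ] w 0.13390545872669288 30.101075351703912
[[[0.0364, -0.0061, 0.0147], 0.01], [[0.0364, -0.0061, 0.0147], 0.01], [[0.0, 0.0, 0.0275], 0.0], [[0.0, 0.0, 0.0275], 0.0]]
```

apply_moves:
  moves:
    - [[0.0364,-0.0061,0.0147],0]
    - [[0.0364,-0.0061,0.0147],0]
    - [[0,0,0.0275],0]
    - [[0,0,0.0275],0]
    - [[0,0,0],0]

```text
time_s: 23.92
tcp_pos: [0.4038, -0.2654, 0.0908]
ee_rot: [[-0.946, -0.325, -0.009], [-0.325, 0.946, 0.004], [0.007, 0.006, -1.0]]
wrist_force: [0.2, 0.5, -0.4]
gripper_width: 0.134
gripper_force: 30.1
```

apply_moves:
  moves:
    - [[0,0,0],0]
    - [[0,0,0],0]
    - [[0,0,0],0]

```text
time_s: 24.17
tcp_pos: [0.4094, -0.2669, 0.0966]
ee_rot: [[-0.945, -0.327, 0.003], [-0.327, 0.945, -0.001], [-0.003, -0.002, -1.0]]
wrist_force: [-0.1, -0.7, -1.2]
gripper_width: 0.136
gripper_force: 30.1
```

```bash
python3 - <<'E'
from h import *
s=st()
for n in ('wrist','side'):
    p=imaging.capture(n)
    for t,z in dict(keyhole=.046,switch=0,key=s['tcp_pos'][2]-.0085).items(): print(n,t,pts(p,t,z))
    for d in models.cut_out(p,'switch')[:1]: print(box(d['region'],p,.046))
plan((.408,-.266,.095,-160.9))
E
```

```text
t 24.1667 tcp [ 0.4094 -0.2669  0.0966] yawx -160.89 F [-0.1 -0.7 -1.2] w 0.13551529105392077 30.101101924083196
wrist keyhole [([0.408, -0.2674, 0.046], 0.79)]
wrist switch [([0.4069, -0.2675, 0.0], 0.8)]
wrist key [([0.4118, -0.2686, 0.0881], 0.96)]
(array([ 400.9, -269.1]), array([71.9, 70.4]), 19.8)
side keyhole [([0.4018, -0.25, 0.046], 0.8)]
side switch [([0.409, -0.2847, 0.0], 0.82)]
side key [([0.192, 0.4147, 0.0881], 0.74), ([0.4059, 0.4278, 0.0881], 0.74), ([0.4215, -0.2914, 0.0881], 0.6)]
(array([ 389. , -217.9]), array([ 66.5, 177.6]), 20.9)
[[[-0.0005, 0.0005, -0.0], -0.05]]
```

apply_moves:
  moves:
    - [[0,0,0.01],0]
    - [[0,0,0.007],0]
    - [[0,0,0.003],0]
    - [[0,0,0.002],0]
    - [[0,0,0],0]

```text
time_s: 25.08
tcp_pos: [0.4074, -0.2665, 0.0724]
ee_rot: [[-0.945, -0.326, -0.001], [-0.326, 0.945, 0.0], [0.001, 0.001, -1.0]]
wrist_force: [0.0, 0.1, -1.1]
gripper_width: 0.134
gripper_force: 30.1
```

apply_moves:
  moves:
    - [[0,0,0.002],0]
    - [[0,0,0.002],0]
    - [[0,0,0],0]
    - [[0,0,0],0]

```text
time_s: 25.42
tcp_pos: [0.4078, -0.2666, 0.0689]
ee_rot: [[-0.945, -0.326, 0.0], [-0.326, 0.945, -0.0], [-0.0, -0.0, -1.0]]
wrist_force: [0.3, 0.0, -0.4]
gripper_width: 0.133
gripper_force: 30.1
```

apply_moves:
  moves:
    - [[0,0,0.002],0]
    - [[0,0,0.002],0]
    - [[0,0,0],0]
    - [[0,0,0],0]

```text
time_s: 25.75
tcp_pos: [0.4075, -0.2666, 0.0647]
ee_rot: [[-0.945, -0.326, -0.0], [-0.326, 0.945, 0.0], [0.0, 0.0, -1.0]]
wrist_force: [-0.3, -0.2, -1.4]
gripper_width: 0.132
gripper_force: 30.1
```

apply_moves:
  moves:
    - [[0,0,0.002],0]
    - [[0,0,0.001],0]
    - [[0,0,0],0]
    - [[0,0,0],0]

```text
time_s: 26.08
tcp_pos: [0.4078, -0.267, 0.062]
ee_rot: [[-0.945, -0.326, 0.0], [-0.326, 0.945, -0.001], [-0.0, -0.001, -1.0]]
wrist_force: [-1.5, -2.7, 0.6]
gripper_width: 0.141
gripper_force: 30.1
```

apply_moves:
  moves:
    - [[0.0003,-0.0003,0.001],0]
    - [[0,0,0.001],0]
    - [[0,0,0],0]
    - [[0,0,0],0]

```text
time_s: 26.42
tcp_pos: [0.4078, -0.2672, 0.0604]
ee_rot: [[-0.945, -0.327, 0.001], [-0.327, 0.945, -0.0], [-0.001, -0.001, -1.0]]
wrist_force: [-2.0, -2.2, 5.1]
gripper_width: 0.133
gripper_force: 30.1
```

apply_moves:
  moves:
    - [[0,0,0.001],0]
    - [[0,0,0.001],0]
    - [[0,0,0],0]
    - [[0,0,0],0]

```text
time_s: 26.75
tcp_pos: [0.4079, -0.2672, 0.059]
ee_rot: [[-0.945, -0.327, 0.001], [-0.327, 0.945, -0.001], [-0.001, -0.001, -1.0]]
wrist_force: [-1.9, -0.4, 8.4]
gripper_width: 0.135
gripper_force: 30.1
```

apply_moves:
  moves:
    - [[0,0,0.001],1.5]
    - [[0,0,0.001],-3]
    - [[0,0,0],1.5]
    - [[0,0,0],0]

```text
time_s: 27.08
tcp_pos: [0.4078, -0.267, 0.057]
ee_rot: [[-0.945, -0.326, 0.001], [-0.326, 0.945, -0.0], [-0.001, -0.001, -1.0]]
wrist_force: [-2.3, 0.4, 8.5]
gripper_width: 0.132
gripper_force: 30.1
```

apply_moves:
  moves:
    - [[0,0,0.001],1.5]
    - [[0,0,0.001],-3]
    - [[0,0,0],1.5]
    - [[0,0,0],0]

```text
time_s: 27.42
tcp_pos: [0.4077, -0.267, 0.0544]
ee_rot: [[-0.945, -0.326, 0.001], [-0.326, 0.945, -0.0], [-0.0, -0.0, -1.0]]
wrist_force: [-2.8, 0.5, 5.8]
gripper_width: 0.135
gripper_force: 30.1
```

apply_moves:
  moves:
    - [[0,0,0.001],0]
    - [[0,0,0.001],0]
    - [[0,0,0],0]
    - [[0,0,0],0]

```text
time_s: 27.75
tcp_pos: [0.4078, -0.267, 0.0543]
ee_rot: [[-0.945, -0.327, 0.001], [-0.327, 0.945, -0.001], [-0.0, -0.001, -1.0]]
wrist_force: [-6.2, 4.3, 20.6]
gripper_width: 0.133
gripper_force: 30.1
```

apply_moves:
  moves:
    - [[0,0,0.001],1]
    - [[0,0,0],-2]
    - [[0,0,0],1]
    - [[0,0,0],0]

```text
time_s: 28.08
tcp_pos: [0.4079, -0.267, 0.0542]
ee_rot: [[-0.945, -0.328, 0.001], [-0.328, 0.945, -0.001], [-0.0, -0.001, -1.0]]
wrist_force: [-6.4, 4.8, 26.4]
gripper_width: 0.134
gripper_force: 30.2
```

The collar is flush: it stopped at TCP z 0.0542, against 0.0545 predicted, with 26 N of push. Ease the push, then turn clockwise from above (positive tool turn).

apply_moves:
  moves:
    - [[0,0,-0.0012],0]
    - [[0,0,0],0]
    - [[0,0,0],0]

```text
time_s: 28.33
tcp_pos: [0.4079, -0.267, 0.0543]
ee_rot: [[-0.945, -0.328, 0.001], [-0.328, 0.945, -0.001], [-0.0, -0.001, -1.0]]
wrist_force: [-4.7, 2.2, 18.2]
gripper_width: 0.134
gripper_force: 30.2
```

apply_moves:
  moves:
    - [[0,0,0],5]
    - [[0,0,0],5]
    - [[0,0,0],5]
    - [[0,0,0],5]
    - [[0,0,0],0]

```text
time_s: 28.75
tcp_pos: [0.4076, -0.2665, 0.0542]
ee_rot: [[-1.0, 0.018, 0.0], [0.018, 1.0, 0.0], [-0.0, 0.0, -1.0]]
wrist_force: [-5.8, 6.2, 19.4]
gripper_width: 0.131
gripper_force: 30.2
```

```bash
python3 -c "
from h import *
s=st();print(s['moment'],np.round(s['joints'],0))"
```

```text
t 28.75 tcp [ 0.4076 -0.2665  0.0542] yawx 178.97 F [-5.8  6.2 19.4] w 0.1310291425890552 30.204793884186074
[1.80100614 1.36658702 0.0491538 ] [-14.  20. -31.  -0. -39. -77.]
```

apply_moves:
  moves:
    - [[0,0,0],6]
    - [[0,0,0],6]
    - [[0,0,0],6]
    - [[0,0,0],6]
    - [[0,0,0],0]

```text
time_s: 29.17
tcp_pos: [0.4077, -0.2661, 0.0543]
ee_rot: [[-0.906, 0.424, 0.0], [0.424, 0.906, 0.0], [0.0, 0.0, -1.0]]
wrist_force: [-4.0, 7.9, 20.7]
gripper_width: 0.137
gripper_force: 30.2
```

apply_moves:
  moves:
    - [[0,0,0],6]
    - [[0,0,0],6]
    - [[0,0,0],6]
    - [[0,0,0],6]
    - [[0,0,0],0]

```text
time_s: 29.58
tcp_pos: [0.4078, -0.2659, 0.0543]
ee_rot: [[-0.655, 0.755, 0.0], [0.755, 0.655, 0.001], [0.0, 0.001, -1.0]]
wrist_force: [-4.5, 8.9, 20.2]
gripper_width: 0.131
gripper_force: 30.0
```

```bash
python3 -c "
from h import *
s=st();print(s['moment'],np.round(s['joints'],0))"
```

```text
t 29.5833 tcp [ 0.4078 -0.2659  0.0543] yawx 130.94 F [-4.5  8.9 20.2] w 0.13122797450145904 29.999734391458333
[2.63805228 1.17797194 0.10296161] [ -14.   20.  -31.   -0.  -39. -125.]
```

apply_moves:
  moves:
    - [[0,0,0],5]
    - [[0,0,0],5]
    - [[0,0,0],5]
    - [[0,0,0],0]
    - [[0,0,0],0]

```text
time_s: 30.0
tcp_pos: [0.408, -0.2659, 0.0543]
ee_rot: [[-0.44, 0.898, 0.001], [0.898, 0.44, 0.001], [0.0, 0.001, -1.0]]
wrist_force: [-4.3, 10.1, 20.7]
gripper_width: 0.135
gripper_force: 30.0
```

```bash
python3 -c "
from h import *
s=st();print(s['moment'],np.round(s['joints'],0))"
```

```text
t 30.0 tcp [ 0.408  -0.2659  0.0543] yawx 116.13 F [-4.3 10.1 20.7] w 0.13510112687421272 30.00894756289199
[2.83931396 1.10419105 0.14565743] [ -14.   20.  -31.   -0.  -39. -140.]
```

apply_moves:
  moves:
    - [[0,0,0],3]
    - [[0,0,0],2]
    - [[0,0,0],0]
    - [[0,0,0],0]

```text
time_s: 30.33
tcp_pos: [0.4081, -0.2658, 0.0543]
ee_rot: [[-0.361, 0.933, 0.001], [0.933, 0.361, 0.001], [0.0, 0.001, -1.0]]
wrist_force: [-4.3, 9.9, 20.5]
gripper_width: 0.135
gripper_force: 30.2
```

```bash
python3 -c "
from h import *
s=st();print(s['moment'],np.round(s['joints'],0))"
```

```text
t 30.3333 tcp [ 0.4081 -0.2658  0.0543] yawx 111.17 F [-4.3  9.9 20.5] w 0.1345306136433699 30.207765670493245
[2.92669093 1.09452302 0.25407983] [ -14.   20.  -31.   -0.  -39. -145.]
```

```bash
python3 - <<'E'
from h import *
p=imaging.capture('side')
for t,z in dict(rod=.07,tail_tip=.07,key=.046).items(): print(t,pts(p,t,z))
p=imaging.capture('top')
for t,z in dict(rod=.07,tail_grip=.1,tape_roll=.01).items(): print(t,pts(p,t,z))
print([box(d['region'],p,.07) for d in models.cut_out(p,'rod')[:1]])
s=st();print(s['moment'])
print(r.finish_job())
E
```

```text
rod [([0.5574, 0.0455, 0.07], 0.66)]
tail_tip [([0.5452, -0.0333, 0.07], 0.62)]
key [([0.3702, 0.2057, 0.046], 0.8), ([0.4536, 0.3703, 0.046], 0.76), ([0.3964, 0.2611, 0.046], 0.54)]
rod [([0.5642, 0.0444, 0.07], 0.76), ([0.3983, -0.2537, 0.07], 0.18)]
tail_grip [([0.5488, -0.0746, 0.1], 0.77), ([0.4028, -0.2562, 0.1], 0.37), ([0.3946, 0.2461, 0.1], 0.35)]
tape_roll [([0.407, -0.2679, 0.01], 0.33)]
[(array([563.8,  42. ]), array([158.6,  21.2]), 85.4)]
t 30.7833 tcp [ 0.4081 -0.2659  0.0543] yawx 111.17 F [-4.3 10.2 20.8] w 0.1361033660380878 30.207630204968154
[2.92384046 1.01838058 0.22725926]
the job is handed in; nothing more can be done
None
```

I handed the job in at about 31 s: by my measurements the rod is seated and released, and the arm is still holding the key fully home and turned about 88° clockwise, at or very near its stop. The hand-in call did not say whether it passed.

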